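# Clear the packing strips and clamp the gearbox housing

### The job

Draw every packing strip out from under the gearbox end housing without shifting or tipping the housing, and lay the strips in the plastic tray. Then push the clamp bar near its free corner so that it swings round its pin until it is fully home against the stop, and after that screw all three T-headed bolts in the bar clockwise right down to their end stops. Leave the bottle, the bearing and the screwdriver alone.

Things in the scene. Friction and masses are not known exactly. Their poses are not given: they have to be found in the camera images.
- fixture: fixed grey steel base plate 320 x 330 x 8 bolted to the bench (bench top z = 0). Origin at bench level; plate spans x -155..165, y -200..130 from it; top at z = 8. Pivot pin of the clamp bar at x -115, y -52; a stop post (radius 6, 32 tall) at x 122, y -84. All mm, fixture axes.
- housing: aluminium gearbox end housing, 0.85 kg, loose: flange 184 (x) x 125 (y) x 8, two round bosses (radius 38, top 50 above underside) 45 behind its front edge. Origin: centre of underside, 13 above the bench; front edge at y = +62.5, where the strips stick out. Rests on two fixed 5 mm rails as well as on the strips, so it does not sink as they are drawn; two low lugs stop it creeping forward.
- strip1: packing strip (1 to 3 there; absent reads None): flat steel 24 (x) x 112 (y) x 5 thick, 90 g. Origin: centre of the flat's underside. Its +y points to its upstanding grip tab: 16 (x) x 14 (y), centre at y = +49, top 38 above the underside. Starts with about 45-55 mm of its -y end under the housing, lying on the base plate; strips 50 mm apart.
- strip2: packing strip (1 to 3 there; absent reads None): flat steel 24 (x) x 112 (y) x 5 thick, 90 g. Origin: centre of the flat's underside. Its +y points to its upstanding grip tab: 16 (x) x 14 (y), centre at y = +49, top 38 above the underside. Starts with about 45-55 mm of its -y end under the housing, lying on the base plate; strips 50 mm apart.
- strip3: packing strip (1 to 3 there; absent reads None): flat steel 24 (x) x 112 (y) x 5 thick, 90 g. Origin: centre of the flat's underside. Its +y points to its upstanding grip tab: 16 (x) x 14 (y), centre at y = +49, top 38 above the underside. Starts with about 45-55 mm of its -y end under the housing, lying on the base plate; strips 50 mm apart.
- bar (a joint): steel clamp bar 50 wide, 12 thick (24 to 36 above the bench), from 23 behind its pivot pin to 247 beyond; swings level. Value, rad: 0 = home (against the stop post, over the front of the housing's flange, along fixture x); grows as it opens, counter-clockwise from above; starts 1.42 to 1.55. About 1 N m friction, stays where left. Strips' tabs bar its way.
- bar_pin (a point): point on the pivot axis at mid-thickness of the bar (30 above the bench). Its x axis points along the bar to the free end; +y is the side that leads when opening, the side to push on for closing.
- bar_corner (a point): middle of the edge face to push, near the free outer corner: 215 from the pin along the bar, 25 off its centre line on its +y side; axes as bar_pin. Push towards its -y.
- tray: fixed open blue plastic tray 190 (x) x 160 (y) x 50 high outside, walls and floor 5. Origin: centre of its underside, on the bench.
- spray: bystander: white plastic bottle, 72 diameter x 170. Origin: centre of underside.
- bearing: bystander: steel bearing ring lying flat, 72 diameter x 20. Origin: centre of underside.
- driver: bystander: screwdriver lying on the bench. Origin: underside, at mid-length.
- bolt1 (a joint): T-headed captive bolt in the clamp bar, 65 mm from the pin (nearest the pin). Value: angle screwed in, rad; grows clockwise from above to its end stop at 3.6; starts between 0 and 0.6; friction 0.04 N m, stays where it is left.
- bolt1_head (a point): centre of bolt1's black T head: a bar 42 long (its x) x 12 wide (its y) x 16 high; centre 22 above the bar's top face, 58 above the bench. z up; turns with the bolt.
- bolt2 (a joint): T-headed captive bolt in the clamp bar, 135 mm from the pin (the middle one). Value: angle screwed in, rad; grows clockwise from above to its end stop at 3.6; starts between 0 and 0.6; friction 0.04 N m, stays where it is left.
- bolt2_head (a point): centre of bolt2's black T head: a bar 42 long (its x) x 12 wide (its y) x 16 high; centre 22 above the bar's top face, 58 above the bench. z up; turns with the bolt.
- bolt3 (a joint): T-headed captive bolt in the clamp bar, 205 mm from the pin (at the free end). Value: angle screwed in, rad; grows clockwise from above to its end stop at 3.6; starts between 0 and 0.6; friction 0.04 N m, stays where it is left.
- bolt3_head (a point): centre of bolt3's black T head: a bar 42 long (its x) x 12 wide (its y) x 16 high; centre 22 above the bar's top face, 58 above the bench. z up; turns with the bolt.
Things that resemble listed ones, but are neither listed nor needed, are in the scene too. Leave any red or turquoise look-alike of the strip2 alone.

How it is judged:
On the way, in this order (a step that is already met when the one before it is completed fails the run):
1. all packing strips are out from under the housing and lie in the tray (x of strip1 in the frame of tray between -0.085 and 0.085 m and y of strip1 in the frame of tray between -0.075 and 0.075 m and z of each of strip1, strip2, strip3 in the frame of tray below 0.06 m and x of strip2 in the frame of tray between -0.085 and 0.085 m and y of strip2 in the frame of tray between -0.075 and 0.075 m and x of strip3 in the frame of tray between -0.085 and 0.085 m and y of strip3 in the frame of tray between -0.075 and 0.075 m and linear speed of each of strip1, strip2, strip3 below 0.03 m/s), for 0.3 s.
2. the clamp bar is home against its stop (value of joint bar below 0.05 rad), for 0.2 s.
3. all three bolts are screwed down to their end stops (value of joint bar below 0.05 rad and value of joint each of bolt1, bolt2, bolt3 above 3.48 rad), for 0.2 s.
At the end, for the whole second after the job is handed in: Every strip that is there lies in the tray (its origin inside the tray's walls and below 60 mm, at rest), the clamp bar is within 0.05 rad of home, each bolt is within 0.12 rad of its end stop (above 3.48), and the housing is within 15 mm of where it started and upright within 0.08 rad (all of step 1 and all of step 3 and distance of housing from where it was at the start of the episode below 0.015 m and angle between housing's own z axis and vertical below 0.08 rad); the robot touches nothing.
It fails at once if the housing is shifted more than 15 mm or tipped more than 0.08 rad (distance of housing from where it was at the start of the episode above 0.015 m or angle between housing's own z axis and vertical above 0.08 rad).
It fails at once if a bystander is moved more than 30 mm (distance of any of spray, bearing, driver from where it was at the start of the episode above 0.03 m).
Of strip1, strip2, strip3 only 1 to 3 are there at a start; the rules pass over those that are not, and their reading is None.
At some moment in a run one of strip1, strip2, strip3 may be knocked a few centimetres aside while the robot is not near it.
Once in a run the grip may slacken for a moment while it holds something.
It also fails if it takes over 210 s, if anything falls off the work surface, if the arm or the gripper's body presses on something with over 40 N, if the wrist force passes 120 N, or if a joint passes its speed limit or range.

### The arm

A 6-joint arm with a two-finger parallel gripper is mounted at the origin on the work surface. World frame = base frame: x ahead of the robot, y to its left, z up, the work surface at z = 0. Lengths are in m, angles in rad, forces in N, time in s.
With the tool pointing down it reaches from about 0.35 to 0.975 m from the base axis. Payload 17.4 kg.
Tool frame: the origin (TCP) lies on the centre line of the jaws, within the pads' length; the fingertips stand 25 mm ahead of it and the grasp point (between the pads) lies 6 mm ahead of it; z points along the fingers, y is the line along which they close (so a half turn about z gives the same grasp; the last joint's range is limited). The gripper opens to 85 mm and grips with 20 to 120 N. Pads are 22 mm wide; open, the fingers measure 114 mm over their backs; the gripper's body (76 mm by 85 mm) begins 54 mm behind the grasp point. The pads swing forward as they close: fully open they stand 13 mm farther back than shut.
Start: joints at [-1.346, 0.116, 1.442, -0, 1.584, -0.038], TCP at [0.175, -0.652, 0.256] pointing down, gripper open.
Joint ranges: [-2.83, 2.83], [-0.83, 2.19], [0.07, 2.5], [-1.14, 4.28], [0.01, 3], [-2.97, 2.97]. Speed limits (rad/s): [1.89, 1.89, 2.22, 3.14, 3.14, 3.14].

### API

Orientations are given as a 3x3 rotation matrix whose columns are the frame's x, y, z axes.
In Python, from rig import sense, get_image, finish_job gives the robot as it stands. The module is installed in compiled form; this text tells all that it offers.
- The arm moves only by the shell command python3 -m creep 'ROWS' [FORCE]. ROWS is JSON, a list that holds one entry, the list of rows, each a list of 7 numbers: the shift along the tool's x, y, z each as a share of 2 cm, from -1 to 1, then the turn, a rotation vector about the tool's x, y, z each as a share of 5 degrees, from -1 to 1, then the opening, from 0 (shut) to 1 (fully open). A call has exactly 5 rows; each row shifts and turns the commanded pose from where the row before left it, along the tool's axes as they then stand; what a row does not reach is not made up. A row lasts 1/12 s, in which the tool goes at most 41.7 mm and 7.16 degrees, less where a joint would pass 70% of its speed; a pose out of reach is approached as far as the arm can. A call with a number of a shift or a turn outside -1 to 1 is refused whole. A call with a gripper value outside its range is refused whole. The fingers move at their own pace and stop on an object; FORCE is the grip in N (left out, the last holds). Time passes only in rows, so rows that do not move let the fingers close, or fill a call up. It gives the time, the measured TCP pose, the force, the opening and the grip force at its end, in the units of the state.
- sense(): the state, without advancing time (a new reading comes with each control period).
- get_image(name): name is "scene" or "top" or "wrist"; returns a dict with "img" (384x512x3 uint8, red, green, blue), "z_map" (384x512 float32, m along the optical axis (not along the pixel's ray), 0 where there is no reading), "camera_matrix" (3x3 intrinsics, pixels), "k1" (the pictures are not rectified: a ray, as slopes to the right and down, at radius r is drawn at 1 + k1 r^2 times it, then the intrinsics apply), "world_to_cam" (4x4, takes a point from world to camera coordinates). Camera axes: x right, y down, z forward; pixel columns grow to the right and rows downward; lengths in m; the calibration is good to about 2 mm. A picture is of the moment at which its call begins.
- finish_job(): hands the job in; it is judged then, once.
The state is a dict: "time_s": time; "joint_positions": joint angles; "qd": joint speeds; "tau": joint torques, N m; "ee_pos": TCP position; "orientation": TCP orientation; "wrist_force": force on the tool from outside, world axes, zero at the start; "moment": the same for the moment, N m; "grip_width": opening from 0.0 (shut) to 1.0 (fully open); "grasp_force": force on a finger pad.
Only numpy, scipy, OpenCV 4.12 (cv2) and the standard library are available. Lean on these libraries where they do the work, as an engineer would, in place of code of your own. Each camera call takes 0.05 s, during which the arm holds its last target. There are 200 camera calls.

## Working session

There is one attempt and no reset: what is moved stays moved. The work goes in short steps, Python scripts to look and compute and a shell command to move; the robot and the scene stay as the last step left them, time stands still between calls to the robot, and variables do not carry over. Pictures are saved under pics/ and viewed, at most 14 in all, crops included, and the job is handed in when it is done.

```bash
ls; mkdir -p pics
cat > h.py <<'E'
import numpy as np, cv2
from rig import sense, get_image, finish_job
def grab(n):
    d=get_image(n); np.savez('last_'+n,**d); return d
def pts(d):
    K=np.array(d['camera_matrix']);k1=float(d['k1']);Z=d['z_map'];h,w=Z.shape
    u,v=np.meshgrid(np.arange(w),np.arange(h))
    D=np.array([k1,0,0,0,0.])
    n=cv2.undistortPoints(np.stack([u,v],-1).reshape(-1,1,2).astype(float),K,D).reshape(h,w,2)
    P=np.dstack([n*Z[...,None],Z]); M=np.array(d['world_to_cam']); 
    return (P-M[:3,3])@M[:3,:3]
def save(d,name): cv2.imwrite('pics/'+name,d['img'][...,::-1])
E
python3 - <<'E'
from h import *
for n in('top','scene'):
    d=grab(n);save(d,n+'0.png');M=d['world_to_cam'];print(n,-M[:3,:3].T@M[:3,3],M[:3,:3].round(2).tolist())
s=sense();print(s)
E
```

```text
pics
top [ 0.40577134 -0.03058921  1.17423629] [[0.02, -1.0, 0.02], [-0.99, -0.02, -0.12], [0.12, -0.02, -0.99]]
scene [ 1.33191125 -0.44083758  0.63483706] [[0.44, 0.9, 0.02], [0.49, -0.22, -0.84], [-0.75, 0.38, -0.54]]
{'time_s': 0.1, 'joint_positions': array([-1.34578734e+00,  1.16453463e-01,  1.44219022e+00, -8.33944903e-06,
        1.58402273e+00, -3.78251652e-02]), 'qd': array([ 1.77600188e-03,  5.12331812e-04, -4.00060583e-03, -3.53419276e-04,
        5.38756502e-04, -1.61864698e-06]), 'tau': array([ 1.27274790e-03, -7.33662057e+01, -6.33792472e+01, -2.23620541e-04,
        5.16046406e-03, -7.36567995e-05]), 'ee_pos': array([ 0.17531762, -0.65168347,  0.25563069]), 'orientation': array([[ 9.65657524e-01,  2.59818178e-01, -2.47701190e-04],
       [ 2.59818294e-01, -9.65656959e-01,  1.04483479e-03],
       [ 3.22726943e-05, -1.07330988e-03, -9.99999423e-01]]), 'wrist_force': array([ 0.1180089 , -0.13048045, -1.17956208]), 'moment': array([-0.01933457,  0.02597337,  0.04816798]), 'grasp_force': 0.0, 'grip_width': 1.0007431441903263}
```

View pics/top0.png

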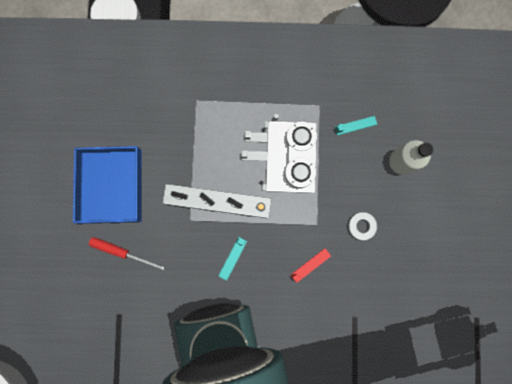

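View pics/scene0.png

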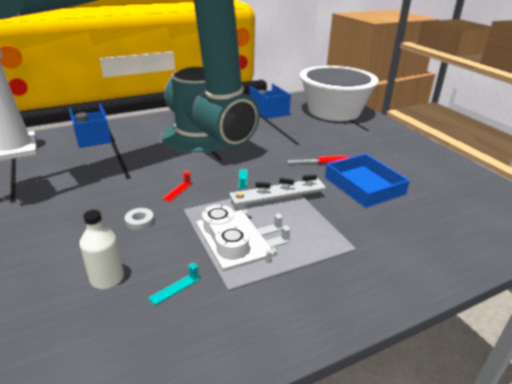

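The top view shows two strips with tabs at about (249,135) and (243,155). The bar lies at (165–270,185–217) with its pin at (262,207), and the tray is at (107,185). The turquoise and red strips are decoys. The bar opens to the image left (world +y).

```bash
cat >> h.py <<'E'
def blob(P,m,name=''):
    m=m.astype(np.uint8);n,l,st,c=cv2.connectedComponentsWithStats(m)
    for i in range(1,n):
        if st[i,4]<12: continue
        p=P[l==i]; r=cv2.minAreaRect((p[:,:2]*1000).astype(np.float32))
        print(name,'px',c[i].round(0),'n',st[i,4],'mean',p.mean(0).round(4),'rect',np.round(r[0],1),np.round(r[1],1),round(r[2],1),'z',p[:,2].min().round(3),p[:,2].max().round(3))
E
python3 - <<'E'
from h import *
for n in('top','scene'):
    d=dict(np.load(f'last_{n}.npz'));P=pts(d);I=d['img'].astype(int);hsv=cv2.cvtColor(d['img'],cv2.COLOR_RGB2HSV)
    x,y,z=P[...,0],P[...,1],P[...,2]
    R=(x>.3)&(x<.8)&(y>-.25)&(y<.5)
    print(n)
    g=(hsv[...,1]<60)
    blob(P,R&g&(z>.036)&(z<.049)&(y>-.1),'tab')
    blob(P,R&g&(z>.01)&(z<.018)&(hsv[...,2]>130),'flat')
    blob(P,R&g&(z>.028)&(z<.042)&(hsv[...,2]>110),'bar')
    blob(P,R&(hsv[...,2]<70)&(z>.05)&(z<.075),'bolt')
    blob(P,R&(hsv[...,1]>150)&(abs(hsv[...,0]-112)<12),'tray')
    blob(P,R&(hsv[...,1]>90)&(abs(hsv[...,0]-18)<10)&(z>.02),'pin')
    blob(P,R&g&(z>.002)&(z<.0125)&(hsv[...,2]>90),'plate')
    blob(P,R&g&(z>.055)&(z<.075)&(hsv[...,2]>110),'boss')
E
```

```text
top
tab px [276. 116.] n 15 mean [ 0.722  -0.0915  0.0401] rect [721.9 -91.7] [10.  8.] 2.5 z 0.036 0.045
tab px [248. 134.] n 37 mean [ 0.6703 -0.0184  0.0449] rect [671.  -18.1] [12.9 16.2] 88.5 z 0.038 0.049
tab px [245. 153.] n 37 mean [ 0.6212 -0.0112  0.0455] rect [621.2 -11.1] [16.2 12.8] 1.3 z 0.042 0.049
tab px [183. 197.] n 267 mean [0.5075 0.1412 0.0378] rect [509.7 142.4] [95.5 49.6] 83.2 z 0.036 0.049
tab px [215. 199.] n 137 mean [0.5041 0.0599 0.0379] rect [506.9  60.5] [67.2 38.9] 31.4 z 0.036 0.047
tab px [225. 194.] n 17 mean [0.5153 0.0361 0.0372] rect [513.9  36.2] [16.  9.] 27.8 z 0.036 0.039
tab px [236. 196.] n 12 mean [0.5119 0.0083 0.0381] rect [511.5   7.9] [ 6.5 14. ] 56.7 z 0.036 0.041
tab px [257. 205.] n 223 mean [ 0.4906 -0.0459  0.0377] rect [486.9 -41.5] [71.6 48.4] 85.6 z 0.036 0.044
tab px [206. 205.] n 28 mean [0.4885 0.0824 0.0388] rect [487.1  82.7] [26.8 14.3] 45.7 z 0.036 0.048
tab px [234. 209.] n 93 mean [0.4796 0.0116 0.0374] rect [482.8   6.7] [63.4 29.1] 81.1 z 0.036 0.046
flat px [220. 106.] n 13 mean [0.7535 0.0557 0.0117] rect [753.8  5
[... 6982 characters left out ...]
 0.1441 0.0614] rect [511.7 144.7] [35.9  9.5] 73.7 z 0.053 0.066
bolt px [286. 181.] n 53 mean [0.5053 0.0742 0.0621] rect [504.5  74.6] [34.1 11.7] 52.9 z 0.057 0.066
bolt px [262. 185.] n 57 mean [0.4972 0.0055 0.0623] rect [496.7   5.9] [35.3 10.7] 62.7 z 0.056 0.068
plate px [313. 161.] n 13 mean [0.3546 0.2667 0.0107] rect [355. 266.] [27.8  7.3] 65.2 z 0.006 0.012
plate px [278. 239.] n 6503 mean [ 0.6545 -0.0297  0.0072] rect [609.9 -42.6] [333.4 328.9] 88.8 z 0.002 0.012
plate px [377. 239.] n 14 mean [0.7591 0.1948 0.0025] rect [760.  195.5] [18.7 14.8] 83.4 z 0.002 0.003
boss px [225. 227.] n 1203 mean [ 0.6277 -0.1589  0.0615] rect [ 620.2 -156.9] [ 74.5 166.5] 88.7 z 0.055 0.066
```

```bash
R='[[[0,0,0,0,0,-1,0.5],[0,0,0,0,0,-1,0.5],[0,0,0,0,0,-1,0.5],[0,0,0,0,0,-1,0.5],[0,0,0,0,0,-1,0.5]]]'
python3 -m creep '[[[0,0,0,0,0,-1,0.5],[0,0,0,0,0,-1,0.5],[0,0,0,0,0,-1,0.5],[0,0,0,0,0,-1,0.5],[0,0,0,0,0,-1,0.5]]]' 60
python3 - <<'E'
from h import *
d=dict(np.load('last_top.npz'));P=pts(d);hsv=cv2.cvtColor(d['img'],cv2.COLOR_RGB2HSV)
m=(hsv[...,1]>150)&(abs(hsv[...,0].astype(int)-112)<14)
blob(P,m,'tray');blob(P,m&(P[...,2]>.04),'rim')
E
```

```text
time_s: 0.52
ee_pos: [0.1753, -0.6517, 0.2558]
orientation: [[0.763, 0.647, -0.0], [0.647, -0.763, 0.001], [0.0, -0.001, -1.0]]
wrist_force: [0.6, -0.6, 0.6]
grip_width: 0.497
grasp_force: 0.0
tray px [107. 185.] n 4946 mean [0.5369 0.3417 0.0189] rect [524.  193.4] [464.5 202.4] 85.7 z -0.004 1.174
rim px [106. 184.] n 687 mean [0.5359 0.3352 0.0501] rect [524.  193.4] [464.5 202.4] 85.7 z 0.04 1.174
```

```bash
python3 -m creep '[[[0,0,0,0,0,-1,0.5],[0,0,0,0,0,-1,0.5],[0,0,0,0,0,-1,0.5],[0,0,0,0,0,-1,0.5],[0,0,0,0,0,-1,0.5]]]' >/dev/null
python3 -m creep '[[[0,0,0,0,0,-1,0.5],[0,0,0,0,0,-1,0.5],[0,0,0,0,0,-1,0.5],[0,0,0,0,0,-1,0.5],[0,0,0,0,0,-0.7,0.5]]]'
python3 -m creep '[[[0.9,0.7,0,0,0,0,0.5],[0.9,0.7,0,0,0,0,0.5],[0.9,0.7,0,0,0,0,0.5],[0.9,0.7,0,0,0,0,0.5],[0.9,0.7,0,0,0,0,0.5]]]'
python3 -m creep '[[[0.9,0.7,0,0,0,0,0.5],[0.9,0.7,0,0,0,0,0.5],[0.9,0.7,0,0,0,0,0.5],[0.9,0.7,0,0,0,0,0.5],[0.9,0.7,0,0,0,0,0.5]]]' >/dev/null
python3 -m creep '[[[0.9,0.7,0,0,0,0,0.5],[0.9,0.7,0,0,0,0,0.5],[0.9,0.7,0,0,0,0,0.5],[0.9,0.7,0,0,0,0,0.5],[0.9,0.7,0,0,0,0,0.5]]]' >/dev/null
python3 -m creep '[[[0.9,0.7,0,0,0,0,0.5],[0.9,0.7,0,0,0,0,0.5],[0.9,0.7,0,0,0,0,0.5],[0.9,0.7,0,0,0,0,0.5],[0.9,0.7,0,0,0,0,0.5]]]' >/dev/null
python3 -m creep '[[[0.9,0.7,0,0,0,0,0.5],[0.9,0.7,0,0,0,0,0.5],[0.9,0.7,0,0,0,0,0.5],[0.9,0.7,0,0,0,0,0.5],[0.9,0.7,0,0,0,0,0.5]]]' >/dev/null
python3 -m creep '[[[0.9,0.7,0,0,0,0,0.5],[0.9,0.7,0,0,0,0,0.5],[0.9,0.7,0,0,0,0,0.5],[0.9,0.7,0,0,0,0,0.5],[0.9,0.7,0,0,0,0,0.5]]]'
python3 - <<'E'
from h import *
d=grab('wrist');save(d,'wrist1.png')
E
```

```text
time_s: 1.35
ee_pos: [0.1753, -0.6517, 0.2558]
orientation: [[0.02, 1.0, -0.0], [1.0, -0.02, 0.001], [0.001, -0.0, -1.0]]
wrist_force: [-0.4, -0.8, -0.1]
grip_width: 0.502
grasp_force: 0.0
time_s: 1.77
ee_pos: [0.2481, -0.5627, 0.2559]
orientation: [[0.025, 1.0, -0.0], [1.0, -0.025, 0.001], [0.001, -0.0, -1.0]]
wrist_force: [-0.3, -1.1, 0.3]
grip_width: 0.501
grasp_force: 0.0
time_s: 3.85
ee_pos: [0.6093, -0.1215, 0.2559]
orientation: [[0.025, 1.0, -0.001], [1.0, -0.025, 0.0], [0.0, -0.001, -1.0]]
wrist_force: [0.3, -1.0, -0.6]
grip_width: 0.502
grasp_force: 0.0
```

View pics/wrist1.png

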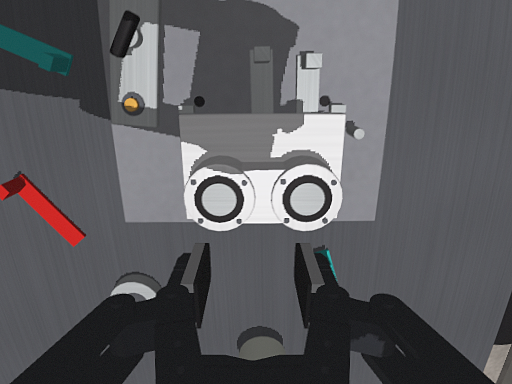

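The wrist view shows exactly two strips, with tabs at (262,52) and (311,58). I'll refine their positions from this view's depth.

Run:
```python
from h import *
d=dict(np.load('last_wrist.npz'));P=pts(d);z=P[...,2];x=P[...,0];y=P[...,1]
m=(z>.041)&(z<.05)&(y>-.06)&(x>.56);m[:40]&=True
blob(P,m&(np.arange(384)[:,None]<100),'tab')
blob(P,(z>.01)&(z<.017)&(x>.59)&(x<.7)&(y>-.075)&(y<-.02),'flat')
print(P[200,307],P[200,220],P[130,260],P[50,230])
for c in (200,240,280,330): print(P[105:120,c,1:].round(3).tolist()[::2])
```

```text
tab px [261.  54.] n 244 mean [ 0.6207 -0.0104  0.0454] rect [620.4 -10.4] [15.3 13.7] 0.5 z 0.042 0.048
tab px [313.  61.] n 242 mean [ 0.6707 -0.0175  0.0452] rect [671.1 -17.5] [13.1 15.7] 89.8 z 0.041 0.047
flat px [261.  90.] n 987 mean [ 0.6208 -0.0448  0.0125] rect [622.9 -44.5] [49.4 35.2] 88.8 z 0.01 0.017
flat px [307.  91.] n 998 mean [ 0.6707 -0.0466  0.0124] rect [671.3 -46. ] [50.4 25.8] 87.8 z 0.01 0.017
flat px [330. 108.] n 12 mean [ 0.6962 -0.0649  0.0135] rect [696.1 -65.2] [6.7 0.2] 87.8 z 0.01 0.017
[ 0.66552138 -0.15424925  0.06380851] [ 0.57500735 -0.15239233  0.06314028] [ 0.61863644 -0.08692161  0.02114322] [ 0.5882644  -0.00232482  0.0077872 ]
[[-0.059, 0.008], [-0.061, 0.008], [-0.064, 0.007], [-0.066, 0.009], [-0.068, 0.008], [-0.069, 0.019], [-0.071, 0.019], [-0.073, 0.019]]
[[-0.06, 0.007], [-0.063, 0.008], [-0.065, 0.007], [-0.067, 0.007], [-0.069, 0.007], [-0.07, 0.02], [-0.072, 0.021], [-0.075, 0.019]]
[[-0.061, 0.007], [-0.064, 0.007], [-0.066, 0.007], [-0.068, 0.007], [-0.069, 0.018], [-0.071, 0.02], [-0.073, 0.02], [-0.076, 0.019]]
[[-0.062, 0.014], [-0.064, 0.015], [-0.066, 0.017], [-0.068, 0.019], [-0.071, 0.01], [-0.072, 0.02], [-0.074, 0.02], [-0.077, 0.019]]
```

```bash
python3 -m creep '[[[1,0.5,0,0,0,0,0.42],[1,0.5,0,0,0,0,0.42],[1,0.5,0,0,0,0,0.42],[1,0.5,0,0,0,0,0.42],[1,0.5,0,0,0,0,0.42]]]'
python3 -m creep '[[[0,0,1,0,0,0,0.42],[0,0,1,0,0,0,0.42],[0,0,1,0,0,0,0.42],[0,0,1,0,0,0,0.42],[0,0,0,0,0,0,0.42]]]'
```

```text
time_s: 4.32
ee_pos: [0.6616, -0.0229, 0.2559]
orientation: [[0.025, 1.0, -0.001], [1.0, -0.025, 0.0], [0.0, -0.001, -1.0]]
wrist_force: [-0.2, -0.2, -0.6]
grip_width: 0.422
grasp_force: 0.0
time_s: 4.73
ee_pos: [0.6598, -0.0237, 0.1715]
orientation: [[0.025, 1.0, -0.006], [1.0, -0.025, 0.0], [0.0, -0.006, -1.0]]
wrist_force: [-0.5, 0.1, -1.0]
grip_width: 0.417
grasp_force: 0.0
```

```bash
python3 -m creep '[[[0.15,0.28,0.5,0,0,0,0.42],[0.15,0.28,1,0,0,0,0.42],[0,0,1,0,0,0,0.42],[0,0,1,0,0,0,0.42],[0,0,0,0,0,0,0.42]]]'
python3 - <<'E'
from h import *
d=grab('wrist');P=pts(d);z=P[...,2];x=P[...,0];y=P[...,1]
blob(P,(z>.041)&(z<.05)&(y>-.06)&(x>.56)&(x<.7),'tab');print(sense()['ee_pos'])
E
```

```text
time_s: 5.15
ee_pos: [0.6719, -0.0179, 0.103]
orientation: [[0.025, 1.0, -0.004], [1.0, -0.025, 0.0], [0.0, -0.004, -1.0]]
wrist_force: [0.1, 0.0, -0.3]
grip_width: 0.417
grasp_force: 0.0
tab px [169. 218.] n 633 mean [ 0.6214 -0.0095  0.0449] rect [620.9 -10.1] [14.5 16.8] 88.7 z 0.041 0.047
tab px [252. 227.] n 599 mean [ 0.6716 -0.0163  0.045 ] rect [671.5 -17.2] [14.6 15.9] 89.0 z 0.041 0.047
[ 0.67245112 -0.01801941  0.10529629]
```

```bash
python3 -m creep '[[[0,0,1,0,0,0,0.42],[0,0,1,0,0,0,0.42],[0,0,0.95,0,0,0,0.42],[0,0,0,0,0,0,0.42],[0,0,0,0,0,0,0.42]]]'
python3 -m creep '[[[0,0,0,0,0,0,0],[0,0,0,0,0,0,0],[0,0,0,0,0,0,0],[0,0,0,0,0,0,0],[0,0,0,0,0,0,0]]]' 80
```

```text
time_s: 5.62
ee_pos: [0.6732, -0.0182, 0.0486]
orientation: [[0.025, 1.0, 0.0], [1.0, -0.025, -0.0], [-0.0, 0.0, -1.0]]
wrist_force: [0.2, 0.0, -0.6]
grip_width: 0.42
grasp_force: 0.0
time_s: 6.03
ee_pos: [0.6738, -0.0182, 0.0501]
orientation: [[0.025, 1.0, 0.003], [1.0, -0.025, -0.0], [-0.0, 0.003, -1.0]]
wrist_force: [-0.0, -0.3, 5.4]
grip_width: 0.164
grasp_force: 78.7
```

```bash
python3 -m creep '[[[0.3,0,0,0,0,0,0],[0.5,0,0,0,0,0,0],[0.5,0,0,0,0,0,0],[0.5,0,0,0,0,0,0],[0.5,0,0,0,0,0,0]]]'
python3 -m creep '[[[0.5,0,0,0,0,0,0],[0.5,0,0,0,0,0,0],[0.5,0,0,0,0,0,0],[0.3,0,0,0,0,0,0],[0,0,0,0,0,0,0]]]'
python3 - <<'E'
from h import *
d=grab('wrist');P=pts(d);z=P[...,2];x=P[...,0];y=P[...,1]
save(d,'wrist2.png');print(sense()['ee_pos'])
E
```

```text
time_s: 6.45
ee_pos: [0.6751, 0.0272, 0.0501]
orientation: [[0.026, 1.0, 0.004], [1.0, -0.026, -0.002], [-0.002, 0.004, -1.0]]
wrist_force: [-0.8, -8.6, 5.6]
grip_width: 0.162
grasp_force: 78.7
time_s: 6.87
ee_pos: [0.6759, 0.0648, 0.0501]
orientation: [[0.025, 1.0, 0.004], [1.0, -0.025, 0.0], [0.0, 0.004, -1.0]]
wrist_force: [0.0, 4.1, 5.2]
grip_width: 0.161
grasp_force: 78.7
[0.67594064 0.0647573  0.05010404]
```

View pics/wrist2.png

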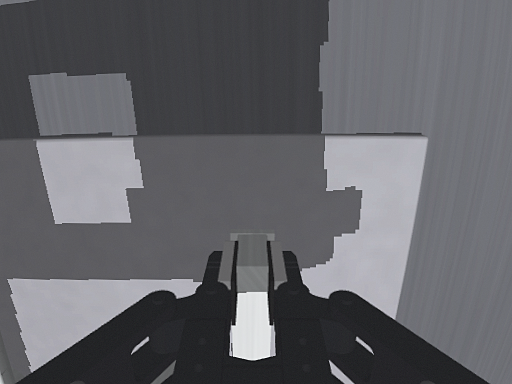

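The strip is held between the pads at (252,260) and is clear of the housing. Next I lift it and carry it to the tray.

```bash
python3 -m creep '[[[0,0,-0.6,0,0,0,0],[0,0,-1,0,0,0,0],[0,0,-1,0,0,0,0],[0,0,-1,0,0,0,0],[0,0,-1,0,0,0,0]]]'
python3 -m creep '[[[0.8,-0.25,-0.5,0,0,0,0],[0.8,-0.25,0,0,0,0,0],[0.8,-0.25,0,0,0,0,0],[0.8,-0.25,0,0,0,0,0],[0.8,-0.25,0,0,0,0,0]]]'
python3 -m creep '[[[0.8,-0.25,0,0,0,0,0],[0.8,-0.25,0,0,0,0,0],[0.8,-0.25,0,0,0,0,0],[0.8,-0.25,0,0,0,0,0],[0.8,-0.25,0,0,0,0,0]]]'
python3 -m creep '[[[0.8,-0.25,0,0,0,0,0],[0.8,-0.25,0,0,0,0,0],[0.8,-0.25,0,0,0,0,0],[0.8,-0.25,0,0,0,0,0],[0.8,-0.25,0,0,0,0,0]]]'
python3 -m creep '[[[0.8,-0.25,0,0,0,0,0],[0.8,-0.25,0,0,0,0,0],[0.8,-0.25,0,0,0,0,0],[0.6,-0.25,0,0,0,0,0],[0,0,0,0,0,0,0]]]'
python3 - <<'E'
from h import *
d=grab('scene');save(d,'scene2.png')
d=grab('top');P=pts(d);hsv=cv2.cvtColor(d['img'],cv2.COLOR_RGB2HSV)
m=(hsv[...,1]>150)&(abs(hsv[...,0].astype(int)-112)<14)&(P[...,1]>.2)&(P[...,2]<.1)
blob(P,m,'tray')
E
```

```text
time_s: 7.33
ee_pos: [0.6749, 0.0637, 0.1423]
orientation: [[0.025, 1.0, 0.002], [1.0, -0.025, -0.0], [0.0, 0.002, -1.0]]
wrist_force: [0.2, -1.2, -1.4]
grip_width: 0.167
grasp_force: 78.1
time_s: 7.75
ee_pos: [0.6506, 0.1464, 0.1482]
orientation: [[0.024, 1.0, -0.002], [1.0, -0.024, -0.0], [-0.0, -0.002, -1.0]]
wrist_force: [0.5, -0.4, -1.5]
grip_width: 0.166
grasp_force: 78.2
time_s: 8.17
ee_pos: [0.6276, 0.227, 0.1482]
orientation: [[0.024, 1.0, -0.001], [1.0, -0.024, -0.0], [-0.0, -0.001, -1.0]]
wrist_force: [0.5, 1.1, -1.0]
grip_width: 0.167
grasp_force: 78.2
time_s: 8.58
ee_pos: [0.6051, 0.3073, 0.149]
orientation: [[0.025, 1.0, -0.0], [1.0, -0.025, -0.0], [-0.0, -0.0, -1.0]]
wrist_force: [0.2, 1.1, -1.8]
grip_width: 0.169
grasp_force: 78.2
time_s: 9.0
ee_pos: [0.5863, 0.3686, 0.1492]
orientation: [[0.023, 1.0, -0.0], [1.0, -0.023, 0.0], [0.0, -0.0, -1.0]]
wrist_force: [0.9, 0.1, -1.1]
grip_width: 0.167
grasp_force: 78.2
tray px [119. 186.] n 2840 mean [0.5346 0.3126 0.0131] rect [535.6 324.7] [189.6 137.9] 2.6 z -0.003 0.055
```

View pics/scene2.png

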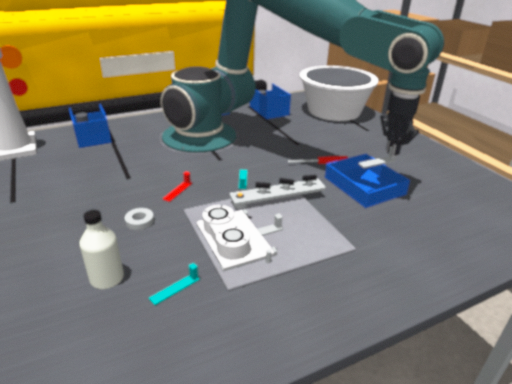

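The scene view shows the strip hanging over the tray at (370,163), level. I'll get the tray extents from the first top image.

Run:
```python
from h import *
# first top depth overwritten; use saved scene (latest) + pics/top0 corners
K=dict(np.load('last_top.npz'))
I=cv2.imread('pics/top0.png');hsv=cv2.cvtColor(I,cv2.COLOR_BGR2HSV)
m=((hsv[...,1]>150)&(abs(hsv[...,0].astype(int)-112)<14)).astype(np.uint8);m[:100]=0;m[300:]=0
n,l,st,c=cv2.connectedComponentsWithStats(m);i=1+st[1:,4].argmax()
v,u=np.nonzero(l==i);r=cv2.boxPoints(cv2.minAreaRect(np.stack([u,v],1).astype(np.float32)))
n=cv2.undistortPoints(r.reshape(-1,1,2).astype(float),K['camera_matrix'],np.array([float(K['k1']),0,0,0,0])).reshape(-1,2)
M=K['world_to_cam'];C=-M[:3,:3].T@M[:3,3];d=np.c_[n,np.ones(4)]@M[:3,:3]
for zz in(0.05,0):
  q=C+d*((zz-C[2])/d[:,2])[:,None];print(q.round(3).tolist(),q.mean(0))
```

```text
[[0.628, 0.423, 0.05], [0.631, 0.253, 0.05], [0.442, 0.244, 0.05], [0.439, 0.411, 0.05]] [0.53459815 0.33284978 0.05      ]
[[0.637, 0.443, 0.0], [0.641, 0.266, 0.0], [0.443, 0.257, 0.0], [0.44, 0.43, 0.0]] [0.54032768 0.3490136  0.        ]
```

```bash
python3 -m creep '[[[0.5,-0.15,0,0,0,0,0],[0.45,-0.15,0,0,0,0,0],[0,0,0.8,0,0,0,0],[0,0,0.8,0,0,0,0],[0,0,0.8,0,0,0,0]]]'
python3 -m creep '[[[0,0,0.8,0,0,0,0],[0,0,0.8,0,0,0,0],[0,0,0.6,0,0,0,0],[0,0,0.2,0,0,0,0],[0,0,0,0,0,0,0]]]'
```

```text
time_s: 9.52
ee_pos: [0.5818, 0.3858, 0.1009]
orientation: [[0.025, 1.0, 0.001], [1.0, -0.025, 0.0], [0.001, 0.001, -1.0]]
wrist_force: [0.3, -0.0, -1.5]
grip_width: 0.163
grasp_force: 78.2
time_s: 9.93
ee_pos: [0.5814, 0.385, 0.0518]
orientation: [[0.025, 1.0, -0.002], [1.0, -0.025, -0.001], [-0.001, -0.002, -1.0]]
wrist_force: [-0.9, 0.1, -0.5]
grip_width: 0.164
grasp_force: 81.2
```

```bash
python3 -m creep '[[[0,0,0.1,0,0,0,0.1],[0,0,0,0,0,0,0.36],[0,0,0,0,0,0,0.36],[0,0,0,0,0,0,0.36],[0,0,0,0,0,0,0.36]]]'
python3 -m creep '[[[0,0,-0.7,0,0,0,0.36],[0,0,-1,0,0,0,0.36],[0,0,-1,0,0,0,0.42],[0,0,-1,0,0,0,0.42],[0,0,-1,0,0,0,0.42]]]'
python3 -m creep '[[[-0.98,0.13,-0.8,0,0,0,0.42],[-0.98,0.13,0,0,0,0,0.42],[-0.98,0.13,0,0,0,0,0.42],[-0.98,0.13,0,0,0,0,0.42],[-0.98,0.13,0,0,0,0,0.42]]]'
python3 -m creep '[[[-0.98,0.13,0,0,0,0,0.42],[-0.98,0.13,0,0,0,0,0.42],[-0.98,0.13,0,0,0,0,0.42],[-0.98,0.13,0,0,0,0,0.42],[-0.98,0.13,0,0,0,0,0.42]]]' >/dev/null
python3 -m creep '[[[-0.98,0.13,0,0,0,0,0.42],[-0.98,0.13,0,0,0,0,0.42],[-0.98,0.13,0,0,0,0,0.42],[-0.98,0.13,0,0,0,0,0.42],[-0.98,0.13,0,0,0,0,0.42]]]'>/dev/null
python3 -m creep '[[[-0.98,0.13,0,0,0,0,0.42],[-0.98,0.13,0,0,0,0,0.42],[-0.98,0.13,0,0,0,0,0.42],[-0.98,0.13,0,0,0,0,0.42],[0,0,0,0,0,0,0.42]]]'
python3 - <<'E'
from h import *
d=grab('wrist');P=pts(d);z=P[...,2];x=P[...,0];y=P[...,1]
blob(P,(z>.041)&(z<.05)&(y>-.06)&(x>.56)&(x<.71),'tab');print(sense()['ee_pos'])
d=grab('top');save(d,'top3.png')
E
```

```text
time_s: 10.35
ee_pos: [0.582, 0.3854, 0.052]
orientation: [[0.025, 1.0, 0.001], [1.0, -0.025, 0.001], [0.001, 0.001, -1.0]]
wrist_force: [-0.1, -0.2, 0.7]
grip_width: 0.36
grasp_force: 0.0
time_s: 10.77
ee_pos: [0.5818, 0.3853, 0.1477]
orientation: [[0.025, 1.0, 0.001], [1.0, -0.025, 0.0], [0.0, 0.001, -1.0]]
wrist_force: [0.9, 0.2, 0.0]
grip_width: 0.42
grasp_force: 0.0
time_s: 11.18
ee_pos: [0.5924, 0.2861, 0.1629]
orientation: [[0.025, 1.0, 0.001], [1.0, -0.025, 0.0], [0.001, 0.001, -1.0]]
wrist_force: [-0.0, -0.1, -0.2]
grip_width: 0.423
grasp_force: 0.0
time_s: 12.43
ee_pos: [0.6221, 0.009, 0.1627]
orientation: [[0.027, 1.0, 0.001], [1.0, -0.027, -0.001], [-0.001, 0.001, -1.0]]
wrist_force: [0.6, -0.3, 0.2]
grip_width: 0.42
grasp_force: 0.0
tab px [251. 217.] n 342 mean [ 0.6211 -0.0092  0.045 ] rect [621.2 -10. ] [16.1 14.2] 2.1 z 0.041 0.047
[0.62197688 0.01040224 0.16258865]
```

View pics/top3.png

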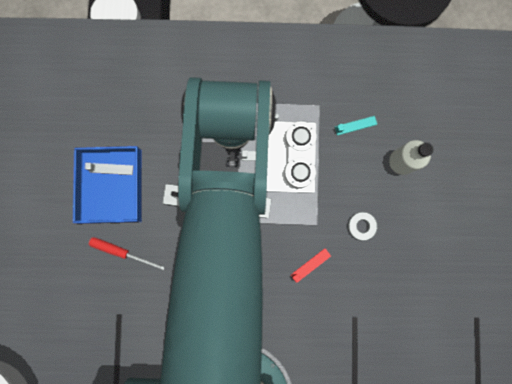

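The first strip lies in the tray at (109,169). Now the second one.

```bash
python3 -m creep '[[[-0.5,-0.07,0.5,0,0,0,0.42],[-0.5,0,1,0,0,0,0.42],[0,0,1,0,0,0,0.42],[0,0,1,0,0,0,0.42],[0,0,0,0,0,0,0.42]]]'
python3 -m creep '[[[0,0,0.7,0,0,0,0.42],[0,0,0.7,0,0,0,0.42],[0,0,0.6,0,0,0,0.42],[0,0,0,0,0,0,0.42],[0,0,0,0,0,0,0.42]]]'
python3 -m creep '[[[0,0,0,0,0,0,0],[0,0,0,0,0,0,0],[0,0,0,0,0,0,0],[0,0,0,0,0,0,0],[0,0,0,0,0,0,0]]]' 80
```

```text
time_s: 12.95
ee_pos: [0.6179, -0.008, 0.0868]
orientation: [[0.025, 1.0, -0.006], [1.0, -0.025, 0.0], [0.0, -0.006, -1.0]]
wrist_force: [-1.2, 0.2, -1.0]
grip_width: 0.415
grasp_force: 0.0
time_s: 13.37
ee_pos: [0.6196, -0.0081, 0.0507]
orientation: [[0.025, 1.0, -0.001], [1.0, -0.025, 0.0], [0.0, -0.001, -1.0]]
wrist_force: [-0.1, 0.4, 0.6]
grip_width: 0.421
grasp_force: 0.0
time_s: 13.78
ee_pos: [0.6205, -0.0082, 0.0524]
orientation: [[0.025, 1.0, 0.002], [1.0, -0.025, -0.0], [0.0, 0.002, -1.0]]
wrist_force: [0.0, 0.7, 6.1]
grip_width: 0.16
grasp_force: 79.1
```

```bash
python3 -m creep '[[[0.3,0,0,0,0,0,0],[0.5,0,0,0,0,0,0],[0.5,0,0,0,0,0,0],[0.5,0,0,0,0,0,0],[0.5,0,0,0,0,0,0]]]'
python3 -m creep '[[[0.5,0,0,0,0,0,0],[0.5,0,0,0,0,0,0],[0.5,0,0,0,0,0,0],[0.3,0,0,0,0,0,0],[0,0,0,0,0,0,0]]]'
python3 -m creep '[[[0,0,-0.6,0,0,0,0],[0,0,-1,0,0,0,0],[0,0,-1,0,0,0,0],[0,0,-1,0,0,0,0],[0,0,-1,0,0,0,0]]]'
python3 - <<'E'
from h import *
d=grab('wrist');save(d,'wrist4.png')
E
```

```text
time_s: 14.2
ee_pos: [0.6216, 0.0371, 0.0524]
orientation: [[0.026, 1.0, 0.002], [1.0, -0.026, -0.002], [-0.002, 0.002, -1.0]]
wrist_force: [0.6, -8.0, 5.9]
grip_width: 0.161
grasp_force: 79.2
time_s: 14.62
ee_pos: [0.6225, 0.0745, 0.0525]
orientation: [[0.025, 1.0, 0.002], [1.0, -0.025, -0.0], [0.0, 0.002, -1.0]]
wrist_force: [-0.3, 5.5, 6.7]
grip_width: 0.166
grasp_force: 79.3
time_s: 15.03
ee_pos: [0.6218, 0.0736, 0.1451]
orientation: [[0.025, 1.0, 0.0], [1.0, -0.025, 0.0], [0.0, 0.0, -1.0]]
wrist_force: [0.2, -0.6, -1.4]
grip_width: 0.165
grasp_force: 78.3
```

View pics/wrist4.png

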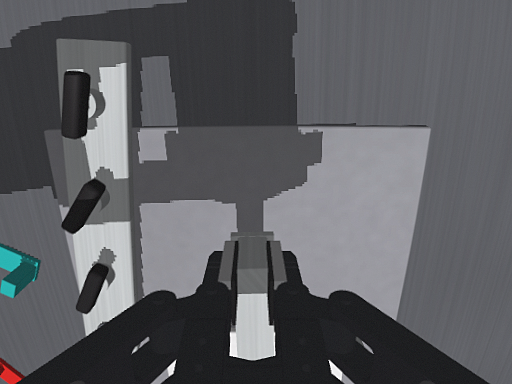

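The strip is held at (252,260). The bar with its bolts at (77,105), (85,206) and (93,288) is still open and untouched.

```bash
python3 -m creep '[[[0.8,-0.3,-0.3,0,0,0,0],[0.8,-0.3,0,0,0,0,0],[0.8,-0.3,0,0,0,0,0],[0.8,-0.3,0,0,0,0,0],[0.8,-0.3,0,0,0,0,0]]]'
python3 -m creep '[[[0.8,-0.3,0,0,0,0,0],[0.8,-0.3,0,0,0,0,0],[0.8,-0.3,0,0,0,0,0],[0.8,-0.3,0,0,0,0,0],[0.8,-0.3,0,0,0,0,0]]]'
python3 -m creep '[[[0.8,-0.3,0,0,0,0,0],[0.8,-0.3,0,0,0,0,0],[0.8,-0.3,0,0,0,0,0],[0.8,-0.3,0,0,0,0,0],[0.8,-0.3,0,0,0,0,0]]]'
python3 -m creep '[[[0.8,-0.3,0,0,0,0,0],[0.8,-0.3,0,0,0,0,0],[0.8,-0.3,0,0,0,0,0],[0.6,-0.3,0,0,0,0,0],[0,0,0,0,0,0,0]]]'
```

```text
time_s: 15.5
ee_pos: [0.5936, 0.155, 0.15]
orientation: [[0.026, 1.0, 0.0], [1.0, -0.026, 0.0], [0.0, 0.0, -1.0]]
wrist_force: [0.5, 0.4, -1.6]
grip_width: 0.159
grasp_force: 78.3
time_s: 15.92
ee_pos: [0.5656, 0.2358, 0.15]
orientation: [[0.025, 1.0, 0.0], [1.0, -0.025, 0.0], [0.0, 0.0, -1.0]]
wrist_force: [-0.2, 0.5, -0.6]
grip_width: 0.161
grasp_force: 78.3
time_s: 16.33
ee_pos: [0.5376, 0.3165, 0.15]
orientation: [[0.025, 1.0, 0.0], [1.0, -0.025, 0.0], [0.0, 0.0, -1.0]]
wrist_force: [0.2, -0.6, -0.8]
grip_width: 0.162
grasp_force: 78.3
time_s: 16.75
ee_pos: [0.5146, 0.3782, 0.1497]
orientation: [[0.024, 1.0, -0.0], [1.0, -0.024, 0.0], [0.0, -0.0, -1.0]]
wrist_force: [1.2, 1.7, -1.4]
grip_width: 0.165
grasp_force: 78.3
```

```bash
python3 -m creep '[[[0.35,0,0,0,0,0,0],[0,0,0.8,0,0,0,0],[0,0,0.8,0,0,0,0],[0,0,0.8,0,0,0,0],[0,0,0.8,0,0,0,0]]]'
python3 -m creep '[[[0,0,0.8,0,0,0,0],[0,0,0.6,0,0,0,0],[0,0,0.2,0,0,0,0],[0,0,0,0,0,0,0],[0,0,0,0,0,0,0]]]'
python3 -m creep '[[[0,0,0.1,0,0,0,0.1],[0,0,0,0,0,0,0.36],[0,0,0,0,0,0,0.36],[0,0,0,0,0,0,0.36],[0,0,0,0,0,0,0.36]]]'
python3 -m creep '[[[0,0,-0.7,0,0,0,0.36],[0,0,-1,0,0,0,0.36],[0,0,-1,0,0,0,0.42],[0,0,-1,0,0,0,0],[0,0,-1,0,0,0,0]]]'
python3 - <<'E'
from h import *
d=grab('scene');save(d,'scene5.png')
d=grab('top');P=pts(d);I=d['img'];hsv=cv2.cvtColor(I,cv2.COLOR_RGB2HSV);x,y,z=P[...,0],P[...,1],P[...,2]
blob(P,(x>.44)&(x<.63)&(y>.26)&(y<.42)&(z<.05)&(hsv[...,1]<70),'strip')
blob(P,(x>.4)&(x<.6)&(y>-.1)&(y<.23)&(z<.042)&(z>.03)&(hsv[...,1]<70)&(hsv[...,2]>100),'bar')
E
```

```text
time_s: 17.17
ee_pos: [0.5161, 0.3831, 0.0848]
orientation: [[0.026, 1.0, 0.0], [1.0, -0.026, -0.0], [-0.0, 0.0, -1.0]]
wrist_force: [0.3, -0.3, -0.6]
grip_width: 0.169
grasp_force: 78.3
time_s: 17.58
ee_pos: [0.5161, 0.3835, 0.054]
orientation: [[0.025, 1.0, 0.0], [1.0, -0.025, 0.0], [0.0, 0.0, -1.0]]
wrist_force: [0.0, 1.0, -0.5]
grip_width: 0.16
grasp_force: 78.3
time_s: 18.0
ee_pos: [0.5158, 0.3836, 0.0517]
orientation: [[0.025, 1.0, 0.0], [1.0, -0.025, 0.0], [0.0, 0.0, -1.0]]
wrist_force: [-0.6, -0.9, -0.6]
grip_width: 0.362
grasp_force: 0.0
time_s: 18.42
ee_pos: [0.5157, 0.3836, 0.1476]
orientation: [[0.025, 1.0, 0.001], [1.0, -0.025, 0.0], [0.001, 0.001, -1.0]]
wrist_force: [-0.5, 0.8, -0.0]
grip_width: 0.146
grasp_force: 0.0
strip px [109. 169.] n 441 mean [0.5798 0.3396 0.0131] rect [580.  344.1] [127.2  25.3] 88.0 z 0.001 0.047
strip px [109. 193.] n 425 mean [0.5163 0.3356 0.0129] rect [517.7 339.7] [ 24.6 127.7] 1.0 z 0.001 0.046
strip px [133. 223.] n 22 mean [ 0.4414  0.2744 -0.0006] rect [441.6 276.7] [ 2.8 33.4] 0.8 z -0.005 0.003
bar px [218. 201.] n 1759 mean [0.4986 0.0538 0.0356] rect [499.5  56. ] [270.1  50.4] 83.2 z 0.03 0.042
```

View pics/scene5.png

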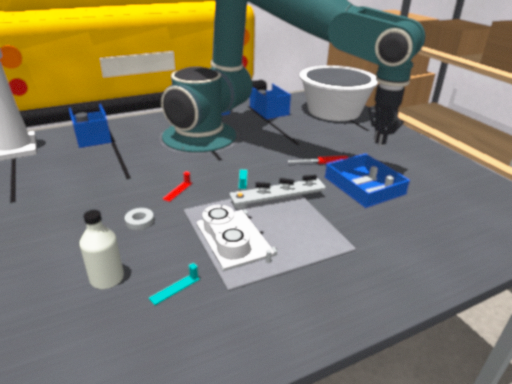

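Both strips are in the tray, at (360,183) and (383,183), and the fixture is clear. Next I go to the push side of the bar with the gripper shut.

```bash
python3 -m creep '[[[-1,-0.22,0,0,0,0,0],[-1,-0.22,0,0,0,0,0],[-1,-0.22,0,0,0,0,0],[-1,-0.22,0,0,0,0,0],[-1,-0.22,0,0,0,0,0]]]'
python3 -m creep '[[[-1,-0.22,0,0,0,0,0],[-1,-0.22,0,0,0,0,0],[-1,-0.22,0,0,0,0,0],[-1,-0.22,0,0,0,0,0],[-1,-0.22,0,0,0,0,0]]]'
python3 -m creep '[[[-0.9,-0.22,0,0,0,0,0],[0,0,0,0,0,1,0],[0,0,0,0,0,0,0],[0,0,0,0,0,0,0],[0,0,0,0,0,0,0]]]'
python3 - <<'E'
from h import *
d=grab('wrist');P=pts(d);x,y,z=P[...,0],P[...,1],P[...,2];hsv=cv2.cvtColor(d['img'],cv2.COLOR_RGB2HSV)
save(d,'wrist6.png')
blob(P,(x>.4)&(x<.6)&(y>-.1)&(y<.23)&(z<.042)&(z>.03)&(hsv[...,1]<70),'bar')
E
```

```text
time_s: 18.93
ee_pos: [0.4908, 0.2832, 0.1456]
orientation: [[0.025, 1.0, 0.0], [1.0, -0.025, -0.0], [-0.0, 0.0, -1.0]]
wrist_force: [-1.0, -0.9, -0.7]
grip_width: -0.004
grasp_force: 0.0
time_s: 19.35
ee_pos: [0.4663, 0.1838, 0.1456]
orientation: [[0.025, 1.0, 0.0], [1.0, -0.025, 0.0], [0.0, 0.0, -1.0]]
wrist_force: [-0.4, 0.3, 1.1]
grip_width: 0.001
grasp_force: 0.0
time_s: 19.77
ee_pos: [0.4619, 0.1671, 0.1455]
orientation: [[0.11, 0.994, 0.0], [0.994, -0.11, 0.0], [0.0, 0.0, -1.0]]
wrist_force: [0.3, -0.5, 0.6]
grip_width: -0.001
grasp_force: 0.0
bar px [314. 220.] n 6641 mean [0.5078 0.1426 0.0352] rect [508.4 132.4] [119.2  51. ] 83.4 z 0.03 0.042
```

View pics/wrist6.png

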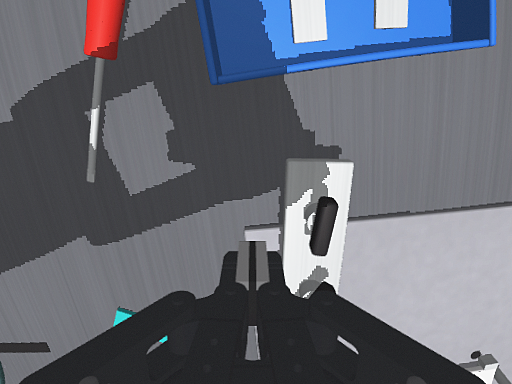

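The closed fingers, at (252,270), stand clear on the push side of the bar, whose near edge is at column 285. Now I lower them and push.

```bash
python3 -m creep '[[[0,0,1,0,0,0,0],[0,0,1,0,0,0,0],[0,0,1,0,0,0,0],[0,0,1,0,0,0,0],[0,0,0.9,0,0,0,0]]]'
python3 -m creep '[[[0,0,0,0,0,0,0],[0,0.2,0,0,0,0,0],[0,0.2,0,0,0,0,0],[0,0.1,0,0,0,0,0],[0,0,0,0,0,0,0]]]'
python3 -m creep '[[[0.065,0.47,0,0,0,0.5,0],[0.065,0.47,0,0,0,0.5,0],[0.065,0.47,0,0,0,0.5,0],[0.065,0.47,0,0,0,0.5,0],[0.065,0.47,0,0,0,0.5,0]]]'
python3 -m creep '[[[0.065,0.47,0,0,0,0.5,0],[0.065,0.47,0,0,0,0.5,0],[0.065,0.47,0,0,0,0.5,0],[0.065,0.47,0,0,0,0.5,0],[0.065,0.47,0,0,0,0.5,0]]]'
```

```text
time_s: 20.23
ee_pos: [0.4616, 0.1672, 0.046]
orientation: [[0.11, 0.994, -0.001], [0.994, -0.11, -0.0], [-0.0, -0.001, -1.0]]
wrist_force: [0.3, -0.3, -0.0]
grip_width: -0.0
grasp_force: 0.0
time_s: 20.65
ee_pos: [0.4728, 0.1658, 0.0485]
orientation: [[0.112, 0.994, 0.002], [0.994, -0.112, 0.0], [0.001, 0.002, -1.0]]
wrist_force: [-0.7, -0.2, -1.0]
grip_width: 0.001
grasp_force: 0.0
time_s: 21.07
ee_pos: [0.5195, 0.1633, 0.0481]
orientation: [[0.326, 0.945, 0.0], [0.945, -0.326, 0.001], [0.001, -0.0, -1.0]]
wrist_force: [-3.3, 6.7, 2.6]
grip_width: 0.002
grasp_force: 2.9
time_s: 21.48
ee_pos: [0.5651, 0.1503, 0.0481]
orientation: [[0.523, 0.852, 0.0], [0.852, -0.523, 0.002], [0.001, -0.001, -1.0]]
wrist_force: [-2.3, 6.0, 1.7]
grip_width: -0.003
grasp_force: 2.9
```

```bash
python3 -m creep '[[[0.065,0.47,0,0,0,0.5,0],[0.065,0.47,0,0,0,0.5,0],[0.065,0.47,0,0,0,0.5,0],[0.065,0.47,0,0,0,0.5,0],[0.065,0.47,0,0,0,0.5,0]]]'
python3 -m creep '[[[0.065,0.47,0,0,0,0.5,0],[0.065,0.47,0,0,0,0.5,0],[0.065,0.47,0,0,0,0.5,0],[0.065,0.47,0,0,0,0.5,0],[0.065,0.47,0,0,0,0.5,0]]]'
python3 -m creep '[[[0.065,0.47,0,0,0,0.5,0],[0.065,0.47,0,0,0,0.5,0],[0.065,0.47,0,0,0,0.5,0],[0.065,0.47,0,0,0,0.5,0],[0.065,0.47,0,0,0,0.5,0]]]'
python3 -m creep '[[[0.065,0.47,0,0,0,0.5,0],[0.065,0.47,0,0,0,0.5,0],[0.065,0.47,0,0,0,0.5,0],[0.065,0.47,0,0,0,0.5,0],[0,0,0,0,0,0,0]]]'
```

```text
time_s: 21.9
ee_pos: [0.6067, 0.1276, 0.048]
orientation: [[0.695, 0.719, 0.001], [0.719, -0.695, 0.002], [0.002, -0.001, -1.0]]
wrist_force: [-0.7, 8.0, -0.4]
grip_width: 0.004
grasp_force: 2.9
time_s: 22.32
ee_pos: [0.6425, 0.0965, 0.0481]
orientation: [[0.834, 0.551, 0.001], [0.551, -0.834, 0.002], [0.002, -0.001, -1.0]]
wrist_force: [0.0, 7.7, -0.1]
grip_width: 0.002
grasp_force: 3.0
time_s: 22.73
ee_pos: [0.6708, 0.0583, 0.0482]
orientation: [[0.934, 0.358, 0.001], [0.358, -0.934, 0.002], [0.002, -0.001, -1.0]]
wrist_force: [1.9, 7.0, -0.8]
grip_width: 0.003
grasp_force: 3.0
time_s: 23.15
ee_pos: [0.687, 0.0226, 0.0481]
orientation: [[0.982, 0.189, 0.001], [0.189, -0.982, 0.0], [0.001, 0.0, -1.0]]
wrist_force: [-0.6, 0.4, 0.2]
grip_width: -0.0
grasp_force: 0.0
```

```bash
python3 -m creep '[[[0.065,0.47,0,0,0,0.5,0],[0.065,0.47,0,0,0,0.5,0],[0.065,0.47,0,0,0,0.5,0],[0.065,0.47,0,0,0,0.4,0],[0.03,0.3,0,0,0,0,0]]]'
python3 -m creep '[[[0,0.2,0,0,0,0,0],[0,0.2,0,0,0,0,0],[0,0.2,0,0,0,0,0],[0,0.1,0,0,0,0,0],[0,0,0,0,0,0,0]]]'
```

```text
time_s: 23.57
ee_pos: [0.6974, -0.0189, 0.048]
orientation: [[1.0, 0.026, 0.001], [0.026, -1.0, 0.001], [0.002, -0.001, -1.0]]
wrist_force: [3.3, 5.1, 0.1]
grip_width: 0.0
grasp_force: 2.8
time_s: 23.98
ee_pos: [0.6976, -0.0226, 0.0481]
orientation: [[0.999, 0.032, 0.001], [0.032, -0.999, 0.017], [0.002, -0.017, -1.0]]
wrist_force: [3.0, 78.5, 4.2]
grip_width: 0.002
grasp_force: 39.5
```

```bash
python3 -m creep '[[[0,-0.5,0,0,0,0,0],[0,-1,0,0,0,0,0],[0,0,-1,0,0,0,0],[0,0,-1,0,0,0,0.35],[0,0,-1,0,0,0,0.35]]]'
python3 -m creep '[[[0,0,-1,0,0,0,0.35],[0,0,-1,0,0,0,0.35],[0,0,-1,0,0,0,0.35],[0,0,-0.5,0,0,0,0.35],[0,0,0,0,0,0,0.35]]]'
python3 - <<'E'
from h import *
d=grab('wrist');P=pts(d);x,y,z=P[...,0],P[...,1],P[...,2];hsv=cv2.cvtColor(d['img'],cv2.COLOR_RGB2HSV)
save(d,'wrist7.png')
R=(x>.45)&(x<.76)&(y>-.11)&(y<.0)
blob(P,R&(z<.042)&(z>.03)&(hsv[...,1]<70)&(hsv[...,2]>60),'bar')
blob(P,R&(z>.057)&(z<.071),'bolt')
print(sense()['ee_pos'])
E
```

```text
time_s: 24.4
ee_pos: [0.6961, -0.0024, 0.1083]
orientation: [[1.0, 0.029, -0.0], [0.029, -1.0, -0.0], [-0.0, 0.0, -1.0]]
wrist_force: [0.4, 0.7, 0.4]
grip_width: 0.276
grasp_force: 0.0
time_s: 24.82
ee_pos: [0.6971, -0.003, 0.1803]
orientation: [[1.0, 0.028, 0.004], [0.028, -1.0, -0.0], [0.004, 0.0, -1.0]]
wrist_force: [-0.5, 0.1, 0.7]
grip_width: 0.35
grasp_force: 0.0
bar px [315. 197.] n 5294 mean [ 0.6868 -0.0587  0.0353] rect [666.3 -57.9] [ 63.6 138.2] 83.3 z 0.03 0.042
bar px [281. 323.] n 925 mean [ 0.5471 -0.0371  0.0351] rect [562.1 -40.5] [ 19.9 126. ] 89.2 z 0.03 0.037
bolt px [321. 203.] n 832 mean [ 0.693  -0.0571  0.0642] rect [691.5 -58. ] [12.7 41.7] 81.9 z 0.057 0.067
bolt px [323. 266.] n 204 mean [ 0.6352 -0.065   0.0638] rect [633.2 -64.1] [12.2 15.3] 58.2 z 0.057 0.067
bolt px [292. 348.] n 62 mean [ 0.5414 -0.0461  0.0621] rect [541.4 -46.6] [ 3.7 13.8] 69.4 z 0.057 0.066
[ 0.69660636 -0.00299981  0.17823369]
```

View pics/wrist7.png

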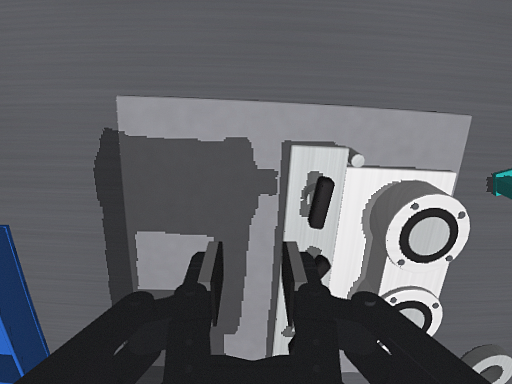

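The bar lies home against the post at (357,160). Bolt3's head at (321,203) measures (0.6915, −0.058) at −8°. I now turn the wrist back 170° so the bolt can be driven in one sweep.

```bash
python3 -m creep '[[[0,0,0,0,0,-1,0.35],[0,0,0,0,0,-1,0.35],[0,0,0,0,0,-1,0.35],[0,0,0,0,0,-1,0.35],[0,0,0,0,0,-1,0.35]]]' >/dev/null
python3 -m creep '[[[0,0,0,0,0,-1,0.35],[0,0,0,0,0,-1,0.35],[0,0,0,0,0,-1,0.35],[0,0,0,0,0,-1,0.35],[0,0,0,0,0,-1,0.35]]]' >/dev/null
python3 -m creep '[[[0,0,0,0,0,-1,0.35],[0,0,0,0,0,-1,0.35],[0,0,0,0,0,-1,0.35],[0,0,0,0,0,-1,0.35],[0,0,0,0,0,-1,0.35]]]' >/dev/null
python3 -m creep '[[[0,0,0,0,0,-1,0.35],[0,0,0,0,0,-1,0.35],[0,0,0,0,0,-1,0.35],[0,0,0,0,0,-1,0.35],[0,0,0,0,0,-1,0.35]]]' >/dev/null
python3 -m creep '[[[0,0,0,0,0,-1,0.35],[0,0,0,0,0,-1,0.35],[0,0,0,0,0,-1,0.35],[0,0,0,0,0,-1,0.35],[0,0,0,0,0,-1,0.35]]]' >/dev/null
python3 -m creep '[[[0,0,0,0,0,-1,0.35],[0,0,0,0,0,-1,0.35],[0,0,0,0,0,-1,0.35],[0,0,0,0,0,-1,0.35],[0,0,0,0,0,-1,0.35]]]' >/dev/null
python3 -m creep '[[[0,0,0,0,0,-1,0.35],[0,0,0,0,0,-1,0.35],[0,0,0,0,0,-1,0.35],[0,0,0,0,0,-1,0.35],[0,0,0,0,0,0,0.35]]]'
cat >> h.py <<'E'
def bolts(src='wrist'):
    d=grab(src);P=pts(d);x,y,z=P[...,0],P[...,1],P[...,2]
    m=((x>.45)&(x<.73)&(y>-.105)&(y<.0)&(z>.056)&(z<.071)).astype(np.uint8)
    n,l,st,c=cv2.connectedComponentsWithStats(m)
    for i in range(1,n):
        if st[i,4]<25: continue
        p=P[l==i][:,:2]*1000; (cx,cy),(w,h),a=cv2.minAreaRect(p.astype(np.float32))
        q=p-p.mean(0);e=np.linalg.eigh(q.T@q)[1][:,1];b=np.degrees(np.arctan2(e[1],e[0]))
        print(src,'bolt',round(cx,1),round(cy,1),'size',round(max(w,h),1),round(min(w,h),1),'axis deg',round((a if w>h else a-90),1),'pca',round((b+90)%180-90,1),'n',st[i,4],'px',c[i].round())
    s=sense();R=s['orientation'];print('tcp',s['ee_pos'].round(4),'yang',np.degrees(np.arctan2(R[1,1],R[0,1])).round(2),'q6',np.degrees(s['joint_positions'][5]).round(1))
E
python3 -c "
from h import *
bolts();bolts('top')"
```

```text
time_s: 27.78
ee_pos: [0.6959, -0.0031, 0.1753]
orientation: [[-0.99, 0.142, -0.002], [0.142, 0.99, 0.0], [0.002, -0.0, -1.0]]
wrist_force: [-0.3, 0.8, -0.1]
grip_width: 0.352
grasp_force: 0.0
wrist bolt 558.4 -57.9 size 26.9 12.2 axis deg -23.7 pca -27.5 n 790 px [141.  18.]
wrist bolt 621.0 -56.7 size 41.9 12.1 axis deg -32.3 pca -32.4 n 1061 px [163. 109.]
wrist bolt 690.4 -57.7 size 41.6 12.7 axis deg -8.2 pca -7.9 n 885 px [182. 200.]
tcp [ 0.6959 -0.003   0.1756] yang 81.5 q6 -83.9
tcp [ 0.696  -0.0031  0.1759] yang 81.4 q6 -83.8
```

```bash
python3 -m creep '[[[-0.15,-0.92,0,0,0,0,0.35],[0,-0.92,0,0,0,0,0.35],[0,-0.92,0.4,0,0,0,0.35],[0,0,1,0,0,0,0.35],[0,0,1,0,0,0,0.35]]]'
python3 -m creep '[[[0,0,1,0,0,0,0.35],[0,0,0,0,0,0,0.35],[0,0,0,0,0,0,0.35],[0,0,0,0,0,0,0.35],[0,0,0,0,0,0,0.35]]]'
python3 -c "
from h import *
bolts()"
```

```text
time_s: 28.3
ee_pos: [0.6912, -0.0592, 0.1289]
orientation: [[-0.989, 0.151, 0.001], [0.151, 0.989, -0.0], [-0.001, -0.0, -1.0]]
wrist_force: [0.0, -0.0, 0.6]
grip_width: 0.35
grasp_force: 0.0
time_s: 28.72
ee_pos: [0.6918, -0.0581, 0.111]
orientation: [[-0.989, 0.147, 0.002], [0.147, 0.989, -0.0], [-0.002, 0.0, -1.0]]
wrist_force: [-0.1, 0.3, -0.2]
grip_width: 0.349
grasp_force: 0.0
wrist bolt 569.4 -62.2 size 12.2 4.4 axis deg 86.3 pca 79.4 n 243 px [206.   4.]
wrist bolt 620.8 -56.5 size 42.0 12.2 axis deg -32.7 pca -32.6 n 1914 px [234. 111.]
wrist bolt 690.3 -57.8 size 41.9 12.0 axis deg -8.3 pca -8.7 n 1397 px [252. 231.]
tcp [ 0.6918 -0.0581  0.1109] yang 81.53 q6 -88.4
```

```bash
python3 -m creep '[[[0.05,0,1,0,0,0,0.35],[0,0,1,0,0,0,0.35],[0,0,0.25,0,0,0,0.35],[0,0,0,0,0,0,0.35],[0,0,0,0,0,0,0.35]]]'
python3 -m creep '[[[0,0,0,0,0,0,0],[0,0,0,0,0,0,0],[0,0,0,0,0,0,0],[0,0,0,0,0,0,0],[0,0,0,0,0,0,0]]]' 40
python3 -m creep '[[[0,0,0,0,0,1,0],[0,0,0,0,0,1,0],[0,0,0,0,0,1,0],[0,0,0,0,0,1,0],[0,0,0,0,0,1,0]]]'
```

```text
time_s: 29.18
ee_pos: [0.6906, -0.058, 0.0654]
orientation: [[-0.989, 0.147, 0.001], [0.147, 0.989, -0.0], [-0.001, 0.0, -1.0]]
wrist_force: [0.6, -0.5, 0.8]
grip_width: 0.352
grasp_force: 0.0
time_s: 29.6
ee_pos: [0.6909, -0.0581, 0.0661]
orientation: [[-0.989, 0.147, 0.002], [0.147, 0.989, -0.0], [-0.002, -0.0, -1.0]]
wrist_force: [-0.8, -0.1, 5.9]
grip_width: 0.204
grasp_force: 39.0
time_s: 30.02
ee_pos: [0.6909, -0.058, 0.0662]
orientation: [[-0.832, 0.555, 0.002], [0.555, 0.832, -0.0], [-0.002, 0.001, -1.0]]
wrist_force: [-1.0, 1.4, 7.4]
grip_width: 0.203
grasp_force: 39.1
```

The grip reads about 17 mm, wider than the 12 mm head, so the tips are probably on the collar under it. I open, rise and check.

```bash
python3 -m creep '[[[0,0,0,0,0,0,0.35],[0,0,0,0,0,0,0.35],[0,0,0,0,0,0,0.35],[0,0,-1,0,0,0,0.35],[0,0,-1,0,0,0,0.35]]]'
python3 - <<'E'
from h import *
bolts()
d=dict(np.load('last_wrist.npz'));save(d,'w8.png');P=pts(d)
x,y,z=P[...,0],P[...,1],P[...,2]
m=(np.hypot(x-.6905,y+.058)<.03)&(z>.038)&(z<.056)
p=P[m];print(len(p),np.histogram(p[:,2],np.arange(.038,.058,.002)))
E
```

```text
time_s: 30.43
ee_pos: [0.6895, -0.0579, 0.1034]
orientation: [[-0.836, 0.549, -0.003], [0.549, 0.836, 0.0], [0.002, -0.001, -1.0]]
wrist_force: [-0.2, -0.2, 0.3]
grip_width: 0.349
grasp_force: 0.0
wrist bolt 557.9 -57.9 size 27.9 12.5 axis deg -23.4 pca -22.9 n 1829 px [98. 29.]
wrist bolt 620.7 -56.5 size 41.8 12.7 axis deg -32.5 pca -32.5 n 2144 px [180. 136.]
wrist bolt 690.7 -57.4 size 42.1 12.0 axis deg -33.8 pca -33.6 n 1457 px [254. 241.]
tcp [ 0.6913 -0.0581  0.1091] yang 56.68 q6 -63.6
310 (array([ 10,   8,  10,  10,  12,  55, 152,  20,  33,   0]), array([0.038, 0.04 , 0.042, 0.044, 0.046, 0.048, 0.05 , 0.052, 0.054,
       0.056, 0.058]))
```

View pics/w8.png

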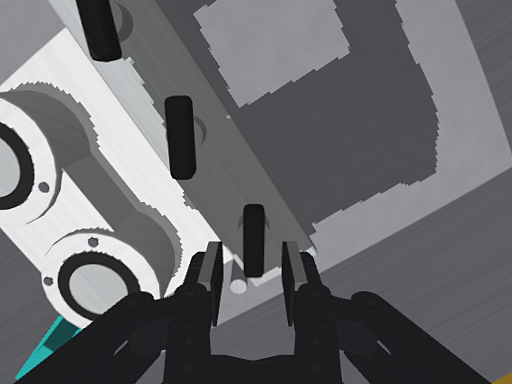

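The bolt turned the full 25° with the tool, so that grip works. I regrip and sweep the rest (about 174°).

```bash
python3 -m creep '[[[0,0,1,0,0,0,0.35],[0,0,1,0,0,0,0.35],[0,0,0,0,0,0,0.35],[0,0,0,0,0,0,0],[0,0,0,0,0,0,0]]]' 40
python3 -m creep '[[[0,0,0,0,0,0,0],[0,0,0,0,0,0,0],[0,0,0,0,0,1,0],[0,0,0,0,0,1,0],[0,0,0,0,0,1,0]]]'
python3 -m creep '[[[0,0,0,0,0,1,0],[0,0,0,0,0,1,0],[0,0,0,0,0,1,0],[0,0,0,0,0,1,0],[0,0,0,0,0,1,0]]]'
python3 -m creep '[[[0,0,0,0,0,1,0],[0,0,0,0,0,1,0],[0,0,0,0,0,1,0],[0,0,0,0,0,1,0],[0,0,0,0,0,1,0]]]'
python3 -m creep '[[[0,0,0,0,0,1,0],[0,0,0,0,0,1,0],[0,0,0,0,0,1,0],[0,0,0,0,0,1,0],[0,0,0,0,0,1,0]]]' |tail -3
python3 -m creep '[[[0,0,0,0,0,1,0],[0,0,0,0,0,1,0],[0,0,0,0,0,1,0],[0,0,0,0,0,1,0],[0,0,0,0,0,1,0]]]' |tail -3
python3 -m creep '[[[0,0,0,0,0,1,0],[0,0,0,0,0,1,0],[0,0,0,0,0,1,0],[0,0,0,0,0,1,0],[0,0,0,0,0,1,0]]]' |tail -3
python3 -m creep '[[[0,0,0,0,0,1,0],[0,0,0,0,0,1,0],[0,0,0,0,0,1,0],[0,0,0,0,0,0.5,0],[0,0,0,0,0,0.5,0]]]'
python3 -c "
from rig import sense
print(sense()['moment'])"
```

```text
time_s: 30.9
ee_pos: [0.6901, -0.0578, 0.064]
orientation: [[-0.835, 0.55, -0.001], [0.55, 0.835, 0.0], [0.001, -0.0, -1.0]]
wrist_force: [3.4, 1.6, -9.5]
grip_width: 0.204
grasp_force: 39.6
time_s: 31.32
ee_pos: [0.6902, -0.0576, 0.0641]
orientation: [[-0.66, 0.751, -0.0], [0.751, 0.66, 0.001], [0.001, 0.0, -1.0]]
wrist_force: [6.2, 4.4, -13.6]
grip_width: 0.211
grasp_force: 39.6
time_s: 31.73
ee_pos: [0.6906, -0.0574, 0.0641]
orientation: [[-0.281, 0.96, 0.001], [0.96, 0.281, 0.001], [0.001, 0.001, -1.0]]
wrist_force: [10.5, 4.7, -14.1]
grip_width: 0.205
grasp_force: 39.5
time_s: 32.15
ee_pos: [0.691, -0.0573, 0.0642]
orientation: [[0.151, 0.989, 0.002], [0.989, -0.151, 0.001], [0.001, 0.002, -1.0]]
wrist_force: [15.1, 5.3, -17.6]
grip_width: 0.209
grasp_force: 39.4
wrist_force: [19.4, 4.6, -19.8]
grip_width: 0.205
grasp_force: 39.5
wrist_force: [22.5, 1.4, -20.8]
grip_width: 0.212
grasp_force: 39.5
wrist_force: [23.7, -1.8, -20.8]
grip_width: 0.209
grasp_force: 39.6
time_s: 33.82
ee_pos: [0.6919, -0.0586, 0.0642]
orientation: [[0.972, -0.235, 0.005], [-0.235, -0.972, -0.001], [0.005, -0.0, -1.0]]
wrist_force: [23.4, -4.2, -22.3]
grip_width: 0.21
grasp_force: 39.6
[-0.66384734 -4.00720742  0.0193668 ]
```

```bash
python3 -m creep '[[[0,0,0,0,0,1,0],[0,0,0,0,0,1,0],[0,0,0,0,0,0.6,0],[0,0,0,0,0,0.4,0],[0,0,0,0,0,0,0]]]'
python3 -c "
from rig import sense
print(sense()['moment'])"
python3 -m creep '[[[0,0,0,0,0,0,0.35],[0,0,0,0,0,0,0.35],[0,0,0,0,0,0,0.35],[0,0,-1,0,0,0,0.35],[0,0,-1,0,0,0,0.35]]]'
python3 -c "
from h import *
bolts()"
```

```text
time_s: 34.23
ee_pos: [0.6918, -0.0588, 0.0642]
orientation: [[0.878, -0.478, 0.004], [-0.478, -0.878, -0.001], [0.005, -0.001, -1.0]]
wrist_force: [22.6, -5.9, -21.9]
grip_width: 0.212
grasp_force: 39.7
[-0.86777448 -3.8050629   0.20798748]
time_s: 34.65
ee_pos: [0.6896, -0.058, 0.1043]
orientation: [[0.879, -0.476, -0.002], [-0.476, -0.879, 0.0], [-0.002, 0.001, -1.0]]
wrist_force: [0.3, -0.8, 1.1]
grip_width: 0.347
grasp_force: 0.0
wrist bolt 691.3 -58.8 size 41.8 12.0 axis deg -26.4 pca -26.9 n 1481 px [251. 235.]
wrist bolt 614.9 -47.1 size 19.0 2.7 axis deg -27.9 pca -29.7 n 122 px [292. 339.]
wrist bolt 564.5 -65.0 size 12.0 7.3 axis deg -16.1 pca -13.2 n 168 px [345. 373.]
tcp [ 0.6914 -0.0582  0.11  ] yang -118.43 q6 111.5
```

Bolt3 is at about 3.58 rad, and the 0.2 N m moment confirms the stop. Now bolt2.

```bash
python3 -m creep '[[[0,0,-1,0,0,-1,0.35],[0,0,0,0,0,-1,0.35],[0,0,0,0,0,-1,0.35],[0,0,0,0,0,-1,0.35],[0,0,0,0,0,-1,0.35]]]' >/dev/null
python3 -m creep '[[[0,0,0,0,0,-1,0.35],[0,0,0,0,0,-1,0.35],[0,0,0,0,0,-1,0.35],[0,0,0,0,0,-1,0.35],[0,0,0,0,0,-1,0.35]]]' >/dev/null
python3 -m creep '[[[0,0,0,0,0,-1,0.35],[0,0,0,0,0,-1,0.35],[0,0,0,0,0,-1,0.35],[0,0,0,0,0,-1,0.35],[0,0,0,0,0,-1,0.35]]]' >/dev/null
python3 -m creep '[[[0,0,0,0,0,-1,0.35],[0,0,0,0,0,-1,0.35],[0,0,0,0,0,-1,0.35],[0,0,0,0,0,-1,0.35],[0,0,0,0,0,-1,0.35]]]' >/dev/null
python3 -m creep '[[[0,0,0,0,0,-1,0.35],[0,0,0,0,0,-1,0.35],[0,0,0,0,0,-1,0.35],[0,0,0,0,0,-1,0.35],[0,0,0,0,0,-1,0.35]]]' >/dev/null
python3 -m creep '[[[0,0,0,0,0,-1,0.35],[0,0,0,0,0,-1,0.35],[0,0,0,0,0,-1,0.35],[0,0,0,0,0,-1,0.35],[0,0,0,0,0,-1,0.35]]]' >/dev/null
python3 -m creep '[[[0,0,0,0,0,-1,0.35],[0,0,0,0,0,-1,0.35],[0,0,0,0,0,-1,0.35],[0,0,0,0,0,-1,0.35],[0,0,0,0,0,-1,0.35]]]' >/dev/null
python3 -m creep '[[[1,-0.6,0,0,0,-0.2,0.35],[1,-0.6,0,0,0,0,0.35],[1,-0.6,0,0,0,0,0.35],[0,0,0,0,0,0,0.35],[0,0,0,0,0,0,0.35]]]'
python3 -c "
from h import *
bolts()"
```

```text
time_s: 38.03
ee_pos: [0.6199, -0.0558, 0.1253]
orientation: [[-0.844, 0.536, 0.001], [0.536, 0.844, -0.0], [-0.001, 0.001, -1.0]]
wrist_force: [0.0, -0.1, -0.4]
grip_width: 0.349
grasp_force: 0.0
wrist bolt 550.9 -55.4 size 42.1 12.8 axis deg -23.4 pca -23.1 n 1690 px [188. 130.]
wrist bolt 620.5 -55.9 size 41.7 11.4 axis deg -32.7 pca -32.9 n 1191 px [252. 224.]
tcp [ 0.6206 -0.0558  0.1253] yang 57.56 q6 -65.0
```

```bash
python3 -m creep '[[[0,0,1,0,0,0,0.35],[0,0,1,0,0,0,0.35],[0,0,0.85,0,0,0,0.35],[0,0,0,0,0,0,0.35],[0,0,0,0,0,0,0]]]' 40
python3 -m creep '[[[0,0,0,0,0,0,0],[0,0,0,0,0,0,0],[0,0,0,0,0,0,0],[0,0,0,0,0,0,0],[0,0,0,0,0,1,0]]]'
python3 -m creep '[[[0,0,0,0,0,1,0],[0,0,0,0,0,1,0],[0,0,0,0,0,1,0],[0,0,0,0,0,1,0],[0,0,0,0,0,1,0]]]' |tail -3
python3 -m creep '[[[0,0,0,0,0,1,0],[0,0,0,0,0,1,0],[0,0,0,0,0,1,0],[0,0,0,0,0,1,0],[0,0,0,0,0,1,0]]]' |tail -3
python3 -m creep '[[[0,0,0,0,0,1,0],[0,0,0,0,0,1,0],[0,0,0,0,0,1,0],[0,0,0,0,0,1,0],[0,0,0,0,0,1,0]]]' |tail -3
python3 -m creep '[[[0,0,0,0,0,1,0],[0,0,0,0,0,1,0],[0,0,0,0,0,1,0],[0,0,0,0,0,1,0],[0,0,0,0,0,1,0]]]' |tail -3
python3 -m creep '[[[0,0,0,0,0,1,0],[0,0,0,0,0,1,0],[0,0,0,0,0,1,0],[0,0,0,0,0,1,0],[0,0,0,0,0,1,0]]]' |tail -3
python3 -m creep '[[[0,0,0,0,0,1,0],[0,0,0,0,0,1,0],[0,0,0,0,0,1,0],[0,0,0,0,0,1,0],[0,0,0,0,0,1,0]]]'
python3 -m creep '[[[0,0,0,0,0,1,0],[0,0,0,0,0,1,0],[0,0,0,0,0,1,0],[0,0,0,0,0,1,0],[0,0,0,0,0,0.5,0]]]'
python3 -c "
from rig import sense
print(sense()['moment'])"
python3 -m creep '[[[0,0,0,0,0,0,0],[0,0,0,0,0,0,0.35],[0,0,0,0,0,0,0.35],[0,0,-1,0,0,0,0.35],[0,0,-1,0,0,0,0.35]]]'
python3 -c "
from h import *
bolts()"
```

```text
time_s: 38.5
ee_pos: [0.6204, -0.0559, 0.067]
orientation: [[-0.844, 0.536, -0.002], [0.536, 0.844, -0.0], [0.001, -0.001, -1.0]]
wrist_force: [-14.0, -12.6, -5.3]
grip_width: 0.223
grasp_force: 10.5
time_s: 38.92
ee_pos: [0.6202, -0.0558, 0.0672]
orientation: [[-0.795, 0.607, -0.0], [0.607, 0.795, 0.0], [0.0, -0.0, -1.0]]
wrist_force: [-1.1, -0.4, -14.7]
grip_width: 0.205
grasp_force: 39.4
wrist_force: [3.2, 0.1, -16.9]
grip_width: 0.202
grasp_force: 39.4
wrist_force: [7.9, 1.9, -19.1]
grip_width: 0.203
grasp_force: 39.5
wrist_force: [13.0, 1.3, -22.8]
grip_width: 0.21
grasp_force: 39.5
wrist_force: [17.3, -2.1, -24.8]
grip_width: 0.203
grasp_force: 39.6
wrist_force: [18.8, -6.9, -26.2]
grip_width: 0.203
grasp_force: 39.6
time_s: 41.42
ee_pos: [0.6221, -0.0566, 0.0674]
orientation: [[0.991, -0.134, 0.005], [-0.134, -0.991, -0.002], [0.005, 0.001, -1.0]]
wrist_force: [20.5, -8.7, -25.4]
grip_width: 0.203
grasp_force: 39.6
time_s: 41.83
ee_pos: [0.6219, -0.0566, 0.0674]
orientation: [[0.864, -0.503, 0.004], [-0.503, -0.864, -0.002], [0.005, -0.001, -1.0]]
wrist_force: [10.5, -4.1, -24.1]
grip_width: 0.202
grasp_force: 40.0
[-0.68798864 -1.07545636  0.20156963]
time_s: 42.25
ee_pos: [0.6204, -0.0557, 0.1083]
orientation: [[0.867, -0.499, 0.0], [-0.499, -0.867, 0.0], [-0.0, -0.0, -1.0]]
wrist_force: [-0.1, 1.4, -0.0]
grip_width: 0.351
grasp_force: 0.0
wrist bolt 690.6 -56.7 size 42.2 12.6 axis deg -25.0 pca -25.9 n 2063 px [186. 127.]
wrist bolt 621.2 -56.5 size 41.8 12.1 axis deg -22.6 pca -23.3 n 1445 px [252. 233.]
tcp [ 0.6221 -0.0559  0.1136] yang -119.92 q6 112.4
```

```bash
python3 -m creep '[[[0,0,1,0,0,-0.5,0.35],[0,0,1,0,0,0,0.35],[0,0,0.1,0,0,0,0.35],[0,0,0,0,0,0,0],[0,0,0,0,0,0,0]]]' 60
python3 -m creep '[[[0,0,0,0,0,0,0],[0,0,0,0,0,0,0],[0,0,0,0,0,0,0],[0,0,0,0,0,0,0],[0,0,0,0,0,0,0]]]'
python3 -c "
from rig import sense
print(sense()['moment'])"
python3 -m creep '[[[0,0,0,0,0,0.5,0],[0,0,0,0,0,0.3,0],[0,0,0,0,0,0,0],[0,0,0,0,0,0,0],[0,0,0,0,0,0,0]]]'
python3 -c "
from rig import sense
print(sense()['moment'])"
python3 -m creep '[[[0,0,0,0,0,0,0.35],[0,0,0,0,0,0,0.35],[0,0,0,0,0,0,0.35],[0,0,-1,0,0,0,0.35],[0,0,-1,0,0,0,0.35]]]'
python3 -c "
from h import *
bolts()"
```

```text
time_s: 42.72
ee_pos: [0.6202, -0.0556, 0.0657]
orientation: [[0.887, -0.461, -0.001], [-0.461, -0.887, 0.0], [-0.001, -0.0, -1.0]]
wrist_force: [-0.7, 2.5, -12.9]
grip_width: 0.195
grasp_force: 58.8
time_s: 43.13
ee_pos: [0.6202, -0.0556, 0.0656]
orientation: [[0.887, -0.461, -0.0], [-0.461, -0.887, 0.0], [-0.0, -0.0, -1.0]]
wrist_force: [-4.3, 3.5, -6.2]
grip_width: 0.192
grasp_force: 59.3
[ 0.59911942  0.70001788 -0.01512169]
time_s: 43.55
ee_pos: [0.6203, -0.0556, 0.0656]
orientation: [[0.853, -0.522, -0.0], [-0.522, -0.853, 0.0], [-0.0, -0.0, -1.0]]
wrist_force: [-3.9, 3.8, -6.3]
grip_width: 0.197
grasp_force: 59.5
[6.81249642e-01 6.73727974e-01 6.74296973e-04]
time_s: 43.97
ee_pos: [0.6201, -0.056, 0.1055]
orientation: [[0.853, -0.522, -0.001], [-0.522, -0.853, -0.0], [-0.001, 0.001, -1.0]]
wrist_force: [-0.1, 0.4, 0.4]
grip_width: 0.353
grasp_force: 0.0
wrist bolt 690.9 -56.9 size 42.0 12.5 axis deg -25.5 pca -25.9 n 2110 px [181. 129.]
wrist bolt 621.2 -56.5 size 42.3 12.0 axis deg -26.6 pca -27.3 n 1462 px [251. 235.]
tcp [ 0.6219 -0.0562  0.1108] yang -121.45 q6 114.0
```

The pads seem to be held apart by the collar, which leaves angular play. I'll regrip higher, on the T head alone, and tighten properly.

```bash
python3 -m creep '[[[0,0,1,0,0,-0.95,0.35],[0,0,0.2,0,0,0,0.35],[0,0,0,0,0,0,0.35],[0,0,0,0,0,0,0],[0,0,0,0,0,0,0]]]' 60
python3 -m creep '[[[0,0,0,0,0,0,0],[0,0,0,0,0,0,0],[0,0,0,0,0,0,0],[0,0,0,0,0,0,0],[0,0,0,0,0,0,0]]]'
python3 -c "
from rig import sense
print(sense()['moment'])"
python3 -m creep '[[[0,0,0,0,0,0.4,0],[0,0,0,0,0,0.3,0],[0,0,0,0,0,0.3,0],[0,0,0,0,0,0,0],[0,0,0,0,0,0,0]]]'
python3 -c "
from rig import sense
print(sense()['moment'])"
```

```text
time_s: 44.43
ee_pos: [0.6206, -0.0558, 0.082]
orientation: [[0.893, -0.451, 0.0], [-0.451, -0.893, 0.0], [0.0, -0.0, -1.0]]
wrist_force: [-3.4, 1.6, -2.5]
grip_width: 0.113
grasp_force: 59.8
time_s: 44.85
ee_pos: [0.6205, -0.0558, 0.0819]
orientation: [[0.893, -0.449, 0.001], [-0.449, -0.893, -0.0], [0.001, -0.0, -1.0]]
wrist_force: [-2.4, 1.7, 4.6]
grip_width: 0.116
grasp_force: 60.7
[ 0.19163011  0.3320345  -0.02602288]
time_s: 45.27
ee_pos: [0.6205, -0.056, 0.0819]
orientation: [[0.851, -0.525, 0.001], [-0.525, -0.851, -0.001], [0.001, 0.0, -1.0]]
wrist_force: [-1.2, -0.7, 5.8]
grip_width: 0.116
grasp_force: 65.4
[-0.13606327  0.37475178  1.09793191]
```

The grip is now proper (0.116), and the 1.1 N m moment shows bolt2 firmly at its stop. I'll tighten bolt3 the same way.

```bash
python3 -m creep '[[[0,0,0,0,0,0,0.35],[0,0,0,0,0,0,0.35],[0,0,-1,0,0,0,0.35],[1,-0.6,0,0,0,0,0.35],[1,-0.6,0,0,0,0,0.35]]]'
python3 -m creep '[[[1,-0.58,0,0,0,0,0.35],[0,0,0,0,0,-1,0.35],[0,0,0,0,0,0,0.35],[0,0,0,0,0,0,0.35],[0,0,0,0,0,0,0.35]]]'
python3 -c "
from h import *
bolts()"
```

```text
time_s: 45.68
ee_pos: [0.6677, -0.0565, 0.1027]
orientation: [[0.851, -0.526, 0.002], [-0.526, -0.851, -0.0], [0.002, -0.001, -1.0]]
wrist_force: [-0.5, -1.5, 0.2]
grip_width: 0.352
grasp_force: 0.0
time_s: 46.1
ee_pos: [0.6896, -0.057, 0.1011]
orientation: [[0.892, -0.451, -0.0], [-0.451, -0.892, 0.0], [-0.0, 0.0, -1.0]]
wrist_force: [0.5, 0.5, -0.6]
grip_width: 0.346
grasp_force: 0.0
wrist bolt 691.1 -57.3 size 42.5 11.9 axis deg -26.8 pca -26.7 n 1527 px [251. 237.]
wrist bolt 616.6 -48.9 size 23.9 2.4 axis deg -26.7 pca -26.8 n 140 px [292. 340.]
wrist bolt 567.6 -66.4 size 6.3 4.0 axis deg 44.5 pca 29.3 n 81 px [344. 377.]
tcp [ 0.6896 -0.057   0.1013] yang -116.81 q6 110.0
```

Next comes bolt3, then a return to bolt1 (0.551, −0.0555, axis −23.3°, needing y = 66.7°).

```bash
python3 -m creep '[[[0.05,0,0.95,0,0,0,0.35],[0,0,0,0,0,0,0.35],[0,0,0,0,0,0,0.35],[0,0,0,0,0,0,0],[0,0,0,0,0,0,0]]]' 60
python3 -m creep '[[[0,0,0,0,0,0,0],[0,0,0,0,0,0.4,0],[0,0,0,0,0,0.3,0],[0,0,0,0,0,0.3,0],[0,0,0,0,0,0,0]]]'
python3 -c "
from rig import sense
print(sense()['moment'])"
python3 -m creep '[[[0,0,0,0,0,0,0.35],[0,0,0,0,0,0,0.35],[0,0,0,0,0,0,0.35],[0,0,-1,0,0,0,0.35],[0,0,-1,0,0,0,0.35]]]'
python3 -m creep '[[[0,0,0,0,0,-1,0.35],[0,0,0,0,0,-1,0.35],[0,0,0,0,0,-1,0.35],[0,0,0,0,0,-1,0.35],[0,0,0,0,0,-1,0.35]]]' >/dev/null
python3 -m creep '[[[0,0,0,0,0,-1,0.35],[0,0,0,0,0,-1,0.35],[0,0,0,0,0,-1,0.35],[0,0,0,0,0,-1,0.35],[0,0,0,0,0,-1,0.35]]]' >/dev/null
python3 -m creep '[[[0,0,0,0,0,-1,0.35],[0,0,0,0,0,-1,0.35],[0,0,0,0,0,-1,0.35],[0,0,0,0,0,-1,0.35],[0,0,0,0,0,-1,0.35]]]' >/dev/null
python3 -m creep '[[[0,0,0,0,0,-1,0.35],[0,0,0,0,0,-1,0.35],[0,0,0,0,0,-1,0.35],[0,0,0,0,0,-1,0.35],[0,0,0,0,0,-1,0.35]]]' >/dev/null
python3 -m creep '[[[0,0,0,0,0,-1,0.35],[0,0,0,0,0,-1,0.35],[0,0,0,0,0,-1,0.35],[0,0,0,0,0,-1,0.35],[0,0,0,0,0,-1,0.35]]]' >/dev/null
python3 -m creep '[[[0,0,0,0,0,-1,0.35],[0,0,0,0,0,-1,0.35],[0,0,0,0,0,-1,0.35],[0,0,0,0,0,-1,0.35],[0,0,0,0,0,-1,0.35]]]' >/dev/null
python3 -m creep '[[[0,0,0,0,0,-1,0.35],[0,0,0,0,0,-1,0.35],[0,0,0,0,0,-1,0.35],[0,0,0,0,0,-1,0.35],[0,0,0,0,0,-1,0.35]]]' >/dev/null
python3 -m creep '[[[0,0,0,0,0,-1,0.35],[0,0,0,0,0,-1,0.35],[0,0,0,0,0,-0.5,0.35],[0,0,0,0,0,0,0.35],[0,0,0,0,0,0,0.35]]]'
```

```text
time_s: 46.57
ee_pos: [0.6912, -0.0574, 0.0835]
orientation: [[0.893, -0.45, 0.001], [-0.45, -0.893, 0.0], [0.001, -0.001, -1.0]]
wrist_force: [-4.6, 1.1, -0.4]
grip_width: 0.116
grasp_force: 59.3
time_s: 46.98
ee_pos: [0.6912, -0.0575, 0.0834]
orientation: [[0.85, -0.526, 0.001], [-0.526, -0.85, -0.0], [0.001, -0.0, -1.0]]
wrist_force: [-2.6, -0.2, 5.5]
grip_width: 0.119
grasp_force: 63.6
[-0.01961302  0.49794035  0.96483251]
time_s: 47.4
ee_pos: [0.6903, -0.0574, 0.1215]
orientation: [[0.851, -0.525, -0.003], [-0.525, -0.851, 0.0], [-0.002, 0.001, -1.0]]
wrist_force: [-0.7, 0.2, 0.3]
grip_width: 0.349
grasp_force: 0.0
time_s: 50.73
ee_pos: [0.6909, -0.0575, 0.1223]
orientation: [[-0.911, 0.411, -0.0], [0.411, 0.911, 0.0], [0.0, -0.0, -1.0]]
wrist_force: [-0.4, 0.8, -0.2]
grip_width: 0.348
grasp_force: 0.0
```

```bash
python3 -m creep '[[[0.92,-0.4,0,0,0,0,0.35],[0.92,-0.4,0,0,0,0,0.35],[0.92,-0.4,0,0,0,0,0.35],[0.92,-0.4,0,0,0,0,0.35],[0.92,-0.4,0,0,0,0,0.35]]]' >/dev/null
python3 -m creep '[[[0.92,-0.4,0,0,0,0,0.35],[0.92,-0.4,0,0,0,0,0.35],[0,0,0,0,0,-0.2,0.35],[0,0,0,0,0,0,0.35],[0,0,0,0,0,0,0.35]]]'
python3 -c "
from h import *
bolts()"
```

```text
time_s: 51.57
ee_pos: [0.551, -0.0558, 0.1227]
orientation: [[-0.919, 0.395, 0.001], [0.395, 0.919, -0.0], [-0.001, 0.0, -1.0]]
wrist_force: [0.2, -0.3, -0.3]
grip_width: 0.35
grasp_force: 0.0
wrist bolt 550.7 -54.5 size 42.4 11.6 axis deg -23.5 pca -24.2 n 1230 px [253. 224.]
wrist bolt 624.9 -60.3 size 29.9 10.5 axis deg -21.2 pca -12.9 n 282 px [285. 323.]
tcp [ 0.5512 -0.0558  0.1225] yang 66.75 q6 -75.2
```

```bash
python3 -m creep '[[[0,0.04,1,0,0,0,0.35],[0,0,0.98,0,0,0,0.35],[0,0,0,0,0,0,0.35],[0,0,0,0,0,0,0],[0,0,0,0,0,0,0]]]' 50
python3 -m creep '[[[0,0,0,0,0,0,0],[0,0,0,0,0,0,0],[0,0,0,0,0,1,0],[0,0,0,0,0,1,0],[0,0,0,0,0,1,0]]]'
python3 -m creep '[[[0,0,0,0,0,1,0],[0,0,0,0,0,1,0],[0,0,0,0,0,1,0],[0,0,0,0,0,1,0],[0,0,0,0,0,1,0]]]' |tail -3
python3 -m creep '[[[0,0,0,0,0,1,0],[0,0,0,0,0,1,0],[0,0,0,0,0,1,0],[0,0,0,0,0,1,0],[0,0,0,0,0,1,0]]]' |tail -3
python3 -m creep '[[[0,0,0,0,0,1,0],[0,0,0,0,0,1,0],[0,0,0,0,0,1,0],[0,0,0,0,0,1,0],[0,0,0,0,0,1,0]]]' |tail -3
python3 -m creep '[[[0,0,0,0,0,1,0],[0,0,0,0,0,1,0],[0,0,0,0,0,1,0],[0,0,0,0,0,1,0],[0,0,0,0,0,1,0]]]' |tail -3
python3 -m creep '[[[0,0,0,0,0,1,0],[0,0,0,0,0,1,0],[0,0,0,0,0,1,0],[0,0,0,0,0,1,0],[0,0,0,0,0,1,0]]]' |tail -3
python3 -m creep '[[[0,0,0,0,0,1,0],[0,0,0,0,0,1,0],[0,0,0,0,0,1,0],[0,0,0,0,0,1,0],[0,0,0,0,0,1,0]]]'
python3 -m creep '[[[0,0,0,0,0,1,0],[0,0,0,0,0,1,0],[0,0,0,0,0,1,0],[0,0,0,0,0,0.5,0],[0,0,0,0,0,0,0]]]'
python3 -c "
from rig import sense
print(sense()['moment'])"
```

```text
time_s: 52.03
ee_pos: [0.5512, -0.0553, 0.0834]
orientation: [[-0.919, 0.394, -0.0], [0.394, 0.919, -0.0], [0.0, -0.001, -1.0]]
wrist_force: [-3.9, -1.5, -8.9]
grip_width: 0.116
grasp_force: 51.2
time_s: 52.45
ee_pos: [0.5511, -0.0553, 0.0833]
orientation: [[-0.783, 0.622, 0.001], [0.622, 0.783, -0.0], [-0.001, 0.0, -1.0]]
wrist_force: [0.5, -3.2, -3.9]
grip_width: 0.116
grasp_force: 51.8
wrist_force: [0.3, -3.6, -5.2]
grip_width: 0.12
grasp_force: 51.8
wrist_force: [1.4, -3.2, -5.2]
grip_width: 0.118
grasp_force: 51.8
wrist_force: [1.8, -2.6, -4.8]
grip_width: 0.121
grasp_force: 51.7
wrist_force: [1.4, -4.1, -4.8]
grip_width: 0.12
grasp_force: 51.7
wrist_force: [2.2, -4.1, -5.6]
grip_width: 0.12
grasp_force: 51.7
time_s: 54.95
ee_pos: [0.5512, -0.0554, 0.0833]
orientation: [[0.989, -0.147, 0.001], [-0.147, -0.989, -0.001], [0.001, 0.001, -1.0]]
wrist_force: [1.9, -4.5, -5.1]
grip_width: 0.117
grasp_force: 51.7
time_s: 55.37
ee_pos: [0.5512, -0.0554, 0.0833]
orientation: [[0.9, -0.436, 0.001], [-0.436, -0.9, -0.001], [0.002, 0.0, -1.0]]
wrist_force: [2.0, -5.1, -4.2]
grip_width: 0.123
grasp_force: 51.8
[-0.9716777  -0.21893204 -0.01398523]
```

```bash
python3 -m creep '[[[0,0,0,0,0,0.5,0],[0,0,0,0,0,0.3,0],[0,0,0,0,0,0.2,0],[0,0,0,0,0,0,0],[0,0,0,0,0,0,0]]]'
python3 -c "
from rig import sense
print(sense()['moment'])"
```

```text
time_s: 55.78
ee_pos: [0.5512, -0.0554, 0.0833]
orientation: [[0.861, -0.509, 0.001], [-0.509, -0.861, -0.001], [0.002, 0.0, -1.0]]
wrist_force: [1.9, -4.2, -4.5]
grip_width: 0.118
grasp_force: 53.8
[-0.90150391 -0.19572845  0.82103169]
```

Bolt1 is at its stop (0.82 N m). I release, rise, retreat and check the whole scene.

```bash
python3 -m creep '[[[0,0,0,0,0,0,0.35],[0,0,0,0,0,0,0.35],[0,0,0,0,0,0,0.35],[0,0,-1,0,0,0,0.35],[0,0,-1,0,0,0,0.35]]]' >/dev/null
python3 -m creep '[[[0,0,-1,0,0,0,0.35],[0,0,-1,0,0,0,0.35],[0,0,-1,0,0,0,0.35],[0,0,-1,0,0,0,0.35],[0,0,-1,0,0,0,0.35]]]'
python3 -c "
from h import *
bolts()"
python3 -m creep '[[[-1,0,0,0,0,0,0.35],[-1,0,0,0,0,0,0.35],[-1,0,0,0,0,0,0.35],[-1,0,0,0,0,0,0.35],[-1,0,0,0,0,0,0.35]]]'
python3 -c "
from h import *
bolts('scene')
save(grab('scene'),'end.png')
d=grab('top');P=pts(d);I=d['img'];hsv=cv2.cvtColor(I,cv2.COLOR_RGB2HSV);x,y,z=P[...,0],P[...,1],P[...,2]
blob(P,(x>.44)&(x<.63)&(y>.26)&(y<.42)&(z<.05)&(hsv[...,1]<70),'strip')
"
```

```text
time_s: 56.62
ee_pos: [0.5508, -0.0549, 0.2242]
orientation: [[0.86, -0.51, 0.001], [-0.51, -0.86, 0.0], [0.0, -0.0, -1.0]]
wrist_force: [0.4, -0.4, -0.5]
grip_width: 0.35
grasp_force: 0.0
wrist bolt 690.6 -57.0 size 42.5 12.7 axis deg -26.2 pca -26.8 n 876 px [168.  35.]
wrist bolt 621.1 -56.5 size 41.3 12.2 axis deg -26.6 pca -26.5 n 716 px [212. 110.]
wrist bolt 550.9 -55.7 size 42.2 11.9 axis deg -27.1 pca -27.1 n 583 px [253. 177.]
tcp [ 0.5517 -0.055   0.2285] yang -120.67 q6 112.3
time_s: 57.08
ee_pos: [0.464, -0.0035, 0.2228]
orientation: [[0.86, -0.51, 0.0], [-0.51, -0.86, 0.0], [0.0, -0.0, -1.0]]
wrist_force: [0.3, 0.3, 0.4]
grip_width: 0.348
grasp_force: 0.0
scene bolt 551.2 -59.0 size 42.7 10.6 axis deg -29.6 pca -29.3 n 51 px [249. 201.]
scene bolt 623.4 -61.2 size 38.7 11.8 axis deg -26.9 pca -28.1 n 59 px [262. 216.]
scene bolt 691.8 -61.4 size 43.9 9.3 axis deg -28.3 pca -28.2 n 69 px [275. 232.]
tcp [ 0.4621 -0.0023  0.2231] yang -120.65 q6 117.2
strip px [109. 168.] n 440 mean [0.5798 0.3398 0.0131] rect [580.5 344.2] [127.1  25.1] 87.7 z 0.001 0.046
strip px [108. 202.] n 437 mean [0.4925 0.3373 0.0131] rect [492.6 340.4] [ 24.9 125.6] 9.3 z 0.003 0.047
strip px [133. 222.] n 22 mean [4.416e-01 2.747e-01 2.000e-04] rect [441.6 275. ] [ 2.7 26.8] 1.0 z -0.003 0.004
```

View pics/end.png

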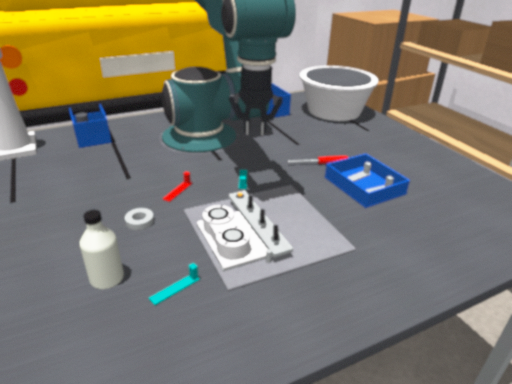

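All three bolts are parallel at their stops, (250–276, 201–232). The bar is home and both strips are flat in the tray at (367,180); one has been nudged but is still well inside. I hand in.

```bash
python3 -c "
from rig import finish_job
print(finish_job())"
```

```text
the job is handed in; nothing more can be done
None
```

The job is handed in, with no verdict shown: both strips present lie in the tray, the bar is home against its stop, all three bolts are at their end stops, and the housing and bystanders look undisturbed.

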